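Gauge the casting blanks at the jeweller's bench

ROBOT

A 6-joint arm with a two-finger parallel gripper is mounted at the origin on the work surface. World frame = base frame: x ahead of the robot, y to its left, z up, the work surface at z = 0. Lengths are in m, angles in rad, forces in N, time in s.
With the tool pointing down it reaches from about 0.275 to 0.825 m from the base axis. Payload 5.2 kg.
Tool frame: the origin (TCP) lies between the finger pads; the fingertips stand 14 mm ahead of it and the grasp point (between the pads) lies 5 mm behind it (env.finger_overhang is the z of the fingertips in the tool frame, in m); z points along the fingers, y is the line along which they close (so a half turn about z gives the same grasp; the last joint's range is limited). The gripper opens to 93 mm and grips with 3 to 60 N. Pads are 15 mm wide; open, the fingers measure 128 mm over their backs; the gripper's body (75 mm by 188 mm) begins 65 mm behind the grasp point.
Start: joints at [-1.469, 0.259, 1.535, -0, 1.348, -0.203], TCP at [0.165, -0.525, 0.233] pointing down, gripper open.
Joint ranges: [-3.14, 3.14], [-0.91, 2.08], [0.19, 2.58], [-1.22, 4.36], [0.22, 2.71], [-3.12, 3.12]. Speed limits (rad/s): [2.57, 2.57, 3.14, 3.14, 3.14, 3.14].

INTERFACE

Orientations are given as a 3x3 rotation matrix whose columns are the frame's x, y, z axes.
In Python, from cell import env gives the robot as it stands.
- The arm moves only by the shell command python3 -m handwheel 'ROWS' [FORCE]. ROWS is text: rows parted by semicolons, each of 7 numbers parted by spaces: the finger opening in cm, from 0 to 9.3, then the shift along the tool's x, y, z in cm, then the turn, a rotation vector about the tool's x, y, z in degrees. A call has 1 to 5 rows; each row shifts and turns the commanded pose from where the row before left it, along the tool's axes as they then stand; what a row does not reach is not made up. A row lasts 1/12 s, in which the tool goes at most 41.7 mm and 7.16 degrees, less where a joint would pass 70% of its speed; a pose out of reach is approached as far as the arm can. A call is refused whole if a number of a shift passes 4.17 or a number of a turn 7.16, either way. A call with a gripper value outside its range is refused whole. The fingers move at their own pace and stop on an object; FORCE is the grip in N (left out, the last holds). Time passes only in rows, so rows that do not move let the fingers close. It gives the time, the measured TCP pose, the force, the opening and the grip force at its end, in the units of the state.
- env.get_state(): the state, without advancing time (a new reading comes with each control period).
- env.read_camera(name): name is "scene" or "top" or "wrist"; returns a dict with "img" (420x560x3 uint8, blue, green, red), "fx", "fy", "cx", "cy" (pixels), "D" ([k1, k2, p1, p2, k3] as OpenCV has them; the pictures are not rectified), "view" (4x4, takes a point from world to camera coordinates). Camera axes: x right, y down, z forward; pixel columns grow to the right and rows downward; lengths in m; the calibration is good to about 2 mm. A picture is of the moment at which its call begins. There is no depth.
- env.finish_job(): hands the job in; it is judged then, once.
Trained networks look in a picture, given as the dict that the camera call returned (one of the last four; its "shot" number tells which), for a name from the list of things; names that differ only in an ending like _2 or _b are one class to them, and where a whole thing is asked for, a point or a joint stands for the part that bears it (a point fixed in the world has none). Each returns a list of dicts, best first, with "score" (0 to 1); they miss things now and then, are a little off and sometimes report something else, mostly with a low value. They report only what shows in the picture. A call takes as long as a camera call.
- env.cut_out(label, picture): "pixels" (420x560 bool, what is visible of it) and "at" ([row, column] in pixels, amid what is visible of it).
- env.landmark_of(label, picture): "at" ([row, column] in pixels: a listed point, or the origin of a listed thing).
The state is a dict: "time": time; "joint_positions": joint angles; "joint_velocities": joint speeds; "effort": joint torques, N m; "position": TCP position; "tool_rot": TCP orientation; "ft_force": force on the tool from outside, world axes, zero at the start; "wrist_torque": the same for the moment, N m; "width": finger opening in m; "grasp_force": force on a finger pad.
Only numpy, scipy, OpenCV 4.12 (cv2) and the standard library are available. Lean on these libraries where they do the work, as an engineer would, in place of code of your own. Each camera call takes 0.05 s, during which the arm holds its last target. There are 200 camera calls.

TASK

Check the height of every silver blank on the turntable, working from the thinnest to the thickest: lay it flat on the steel plate and lower the bridge gauge astride it, until both legs stand level on the plate and the sprung foot, resting near the middle of the blank, shows a steady reading for a second. Blanks that read under 15 mm end up lying flat in the square wooden tray, the others lying flat in the round steel dish, and the gauge finally stands upright on its cork pad. Never tip the gauge over, and leave the other things on the bench where they are.

Things in the scene. Friction and masses are not known exactly. Their poses are not given: they have to be found in the camera images.
- strip: Bright silver-grey casting blank lying flat on the turntable: the long flat strip, 56 (along its x) x 16 (its y) x 8 mm high, about 75 g. Origin: centre of its underside; z up. May be absent.
- bar: Bright silver-grey casting blank lying flat on the turntable: the bar, 42 (its x) x 19 (its y) x 13 mm high, about 110 g. Origin: centre of its underside; z up. May be absent.
- block: Bright silver-grey casting blank lying flat on the turntable: the square block, 27 x 27 x 18 mm high, about 130 g. Origin: centre of its underside; z up. May be absent.
- slug: Bright silver-grey casting blank lying flat on the turntable: the upright round slug, diameter 34, 23 mm high, about 200 g. Origin: centre of its underside; z up. May be absent.
- turntable: Fixed base of a freely spinning passive turntable. Origin on the bench, under its axis. On it turns a round aluminium platter with a dark rubber top, radius 115 mm whose top is 28 mm above the bench; the blanks start about 62 mm from its axis.
- platter (a joint): Turn of the platter about the vertical (rad, counter-clockwise from above); free, almost no friction, no motor.
- plate: Flat dark steel measuring plate fixed on the bench, 180 (its x) x 170 (its y) x 4 mm. Origin: centre of its underside; z up. 
- gauge: Loose bridge-shaped height gauge, 420 g, starts on its pad. Two legs 78 mm apart along its y (64 clear; brass soles 44 along x, 14 along y), joined by an aluminium crossbar (26 along x, 90 along y) 40 to 52 mm up; above it a black square grip, 22 x 22, 52 to 94 mm up, free on all sides. A sprung foot slides up and down midway between the legs. Origin: at sole level midway between the legs; z up.
- gauge_grip (a point): Centre of the gauge's black grip, 75 mm above the soles.
- gauge_tip (a point): Underside centre of the gauge's sprung round foot (diameter 12 mm).
- gauge_foot (a joint): Reading of the gauge (m): rise of the sprung foot above the soles of the legs, 0 to 0.030. When the gauge stands upright astride a blank on the plate, with the foot on the blank, this is the blank's height. The spring (0.8 N at 0, 2.5 N at 0.030) is weaker than the gauge's weight, so the gauge stands by itself when let go.
- pad: Thin cork pad fixed on the bench, the gauge's place, 85 (its x) x 130 (its y) x 3 mm. Origin: centre of its underside; z up. 
- tray: Square wooden tray fixed on the bench, 130 x 130 mm outside, walls 6 mm thick and 20 mm high, floor 6 mm; for the thin blanks. Origin: centre of its underside; z up. 
- tray_in (a point): Centre of the tray's inner floor.
- dish: Round steel dish fixed on the bench, outer radius 72 mm at the rim (66 at the foot), 18 mm high, wall 3 mm, floor 5 mm; for the thick blanks. Origin: centre of its underside; z up. 
- dish_in (a point): Centre of the dish's inner floor.
- bottle: Bystander: white plastic bottle with a red cap, diameter 52, 120 mm high. Origin: centre of its underside; z up. 
- pliers: Bystander: pliers with yellow grips, about 115 x 55 x 12 mm, lying flat. Origin at the pivot, at bench level.
- woodknob: Bystander: small turned pale wooden knob, diameter 48, 44 mm high. Origin: centre of its underside; z up. 
- file: Bystander: hand tool with a wooden handle, 200 mm long, lying at the far edge.
- loupe: Bystander: black eye loupe, diameter 28, 26 mm high. Origin: centre of its underside; z up. 
- clamp: Bystander: wooden ring clamp with a brass collar, 120 x 26 x 22 mm, lying at the right. Origin: centre of its underside; z up. 

How it is judged:
On the way, in this order (a step that is already met when the one before it is completed fails the run):
1. the long flat strip is gauged on the plate: gauge upright with both legs on the plate, foot within 14 mm of the blank's centre, reading its height within 1.5 mm (skipped if absent) (z of gauge_tip in the frame of strip between 0.0065 and 0.0095 m and z of gauge in the frame of strip between -0.0015 and 0.0015 m and contact force between gauge and strip above 0.3 N and horizontal distance between gauge_tip and strip below 0.014 m and angle between the z axis of gauge and the z axis of strip, either way round below 0.06 rad and angle between strip's own z axis and vertical below 0.06 rad and horizontal distance between strip and plate below 0.1 m and z of strip in the frame of plate between 0.002 and 0.0065 m and linear speed of strip below 0.02 m/s), for 0.8 s.
2. the bar is gauged on the plate: gauge upright with both legs on the plate, foot within 14 mm of the blank's centre, reading its height within 1.5 mm (skipped if absent) (z of gauge_tip in the frame of bar between 0.0115 and 0.0145 m and z of gauge in the frame of bar between -0.0015 and 0.0015 m and contact force between gauge and bar above 0.3 N and horizontal distance between gauge_tip and bar below 0.014 m and angle between the z axis of gauge and the z axis of bar, either way round below 0.06 rad and angle between bar's own z axis and vertical below 0.06 rad and horizontal distance between bar and plate below 0.1 m and z of bar in the frame of plate between 0.002 and 0.0065 m and linear speed of bar below 0.02 m/s), for 0.8 s.
3. the square block is gauged on the plate: gauge upright with both legs on the plate, foot within 14 mm of the blank's centre, reading its height within 1.5 mm (skipped if absent) (z of gauge_tip in the frame of block between 0.0165 and 0.0195 m and z of gauge in the frame of block between -0.0015 and 0.0015 m and contact force between gauge and block above 0.3 N and horizontal distance between gauge_tip and block below 0.014 m and angle between the z axis of gauge and the z axis of block, either way round below 0.06 rad and angle between block's own z axis and vertical below 0.06 rad and horizontal distance between block and plate below 0.1 m and z of block in the frame of plate between 0.002 and 0.0065 m and linear speed of block below 0.02 m/s), for 0.8 s.
4. the round slug is gauged on the plate: gauge upright with both legs on the plate, foot within 14 mm of the blank's centre, reading its height within 1.5 mm (skipped if absent) (z of gauge_tip in the frame of slug between 0.0215 and 0.0245 m and z of gauge in the frame of slug between -0.0015 and 0.0015 m and contact force between gauge and slug above 0.3 N and horizontal distance between gauge_tip and slug below 0.014 m and angle between the z axis of gauge and the z axis of slug, either way round below 0.06 rad and angle between slug's own z axis and vertical below 0.06 rad and horizontal distance between slug and plate below 0.1 m and z of slug in the frame of plate between 0.002 and 0.0065 m and linear speed of slug below 0.02 m/s), for 0.8 s.
At the end, for the whole second after the job is handed in: Strip and bar (if present) lie flat inside the wooden tray, block and slug (if present) flat inside the steel dish, released and at rest, tilt under 0.15 rad; the gauge stands upright on its cork pad, within 30 mm (pad x) and 35 mm (pad y) of its centre (angle between gauge's own z axis and vertical below 0.06 rad and z of gauge in the frame of pad between 0.001 and 0.0055 m and x of gauge in the frame of pad between -0.03 and 0.03 m and y of gauge in the frame of pad between -0.035 and 0.035 m and linear speed of each of gauge, strip, bar, block, slug below 0.02 m/s and horizontal distance between each of strip, bar and tray_in below 0.066 m and z of strip in the frame of tray_in between -0.003 and 0.004 m and angle between each of strip, bar, block, slug's own z axis and vertical below 0.15 rad and z of bar in the frame of tray_in between -0.003 and 0.004 m and horizontal distance between each of block, slug and dish_in below 0.06 m and z of block in the frame of dish_in between -0.003 and 0.004 m and z of slug in the frame of dish_in between -0.003 and 0.004 m); the robot touches nothing.
It fails at once if the gauge is tipped over (angle between gauge's own z axis and vertical above 0.7 rad).
It fails at once if a bystander is pushed more than 30 mm from its place (distance of any of bottle, pliers, woodknob, file, loupe, clamp from where it was at the start of the episode above 0.03 m).
Of strip, bar, block, slug only 2 to 3 are there at a start; the rules pass over those that are not, and their reading is None.
At some moment in a run one of strip, bar, block, slug may be knocked a few centimetres aside while the robot is not near it.
It also fails if it takes over 210 s, if anything falls off the work surface, if the arm or the gripper's body presses on something with over 40 N, if the wrist force passes 120 N, or if a joint passes its speed limit or range.

## Working session

There is one attempt and no reset: what is moved stays moved. The work goes in short steps, Python scripts to look and compute and a shell command to move; the robot and the scene stay as the last step left them, time stands still between calls to the robot, and variables do not carry over. Pictures are saved under pics/ and viewed, at most 14 in all, crops included, and the job is handed in when it is done.

```bash
ls; mkdir -p pics; cat > h.py <<'E'
from cell import env
import numpy as np, cv2
def K(p): return np.array([[p["fx"],0,p["cx"]],[0,p["fy"],p["cy"]],[0,0,1.]])
def ray(p,rc):
    u=cv2.undistortPoints(np.array([[[rc[1],rc[0]]]],float),K(p),np.array(p["D"],float))[0,0]
    V=np.array(p["view"]);R=V[:3,:3];o=-R.T@V[:3,3]
    d=R.T@np.array([u[0],u[1],1]);return o,d/np.linalg.norm(d)
def onz(p,rc,z):
    o,d=ray(p,rc);return o+d*(z-o[2])/d[2]
def tri(rs):
    A=sum(np.eye(3)-np.outer(d,d) for o,d in rs);b=sum((np.eye(3)-np.outer(d,d))@o for o,d in rs)
    x=np.linalg.solve(A,b);return x,max(np.linalg.norm((np.eye(3)-np.outer(d,d))@(x-o)) for o,d in rs)
def proj(p,X):
    V=np.array(p["view"]);r,_=cv2.Rodrigues(V[:3,:3])
    q=cv2.projectPoints(np.array([X],float),r,V[:3,3],K(p),np.array(p["D"],float))[0][0,0];return q[::-1]
def outline(p,label,z,thr=0.3):
    "mask -> ground polygon at height z, min-area rect: centre, sizes mm, long-axis angle deg"
    r=env.cut_out(label,p)
    if not r or r[0]["score"]<thr: return None
    m=r[0]["pixels"].astype(np.uint8);c=max(cv2.findContours(m,0,1)[0],key=cv2.contourArea)[:,0,:]
    P=np.array([onz(p,(y,x),z)[:2] for x,y in c],np.float32)
    (cx,cy),(w,h),a=cv2.minAreaRect(P*1000)
    if w<h: w,h,a=h,w,a+90
    return r[0]["score"],(round(cx,1),round(cy,1)),(round(w,1),round(h,1)),round((a+90)%180-90,1),int(m.sum())
def pic(n):
    p=env.read_camera(n);return p
E
python3 - <<'E'
from h import *
s,t=pic("scene"),pic("top")
cv2.imwrite("pics/s0.png",s["img"]);cv2.imwrite("pics/t0.png",t["img"])
for n in "strip bar block slug turntable plate gauge gauge_grip gauge_tip pad tray tray_in dish dish_in bottle woodknob loupe clamp pliers".split():
    a,b=env.landmark_of(n,s),env.landmark_of(n,t)
    if a and b: 
        x,e=tri([ray(s,a[0]["at"]),ray(t,b[0]["at"])])
        print(n,round(a[0]["score"],2),round(b[0]["score"],2),(x*1000).round(1),round(e*1000,1),np.round(b[0]["at"]))
    else: print(n,[ (q[0]["score"],q[0]["at"]) if q else None for q in (a,b)])
print(env.get_state()["position"],env.get_state()["tool_rot"])
for q in(s,t):
    V=np.array(q["view"]);print((-V[:3,:3].T@V[:3,3]).round(3),q["fx"])
E
```

```text
pics
strip 0.57 0.58 [530.5 379.7  17.1] 3.5 [237. 124.]
bar [None, None]
block 0.64 0.45 [537.2 288.9  30.8] 33.2 [238. 145.]
slug 0.45 0.54 [647.5 240.8  24. ] 94.6 [210. 144.]
turntable 0.69 0.7 [531.5 329.6 -20.8] 0.2 [236. 147.]
plate 0.71 0.86 [514.9  -7.8 -10.3] 4.1 [240. 267.]
gauge 0.58 0.67 [663.8 -94.5 -19.6] 1.0 [185. 299.]
gauge_grip 0.58 0.67 [673.  -96.7  62.9] 3.0 [178. 300.]
gauge_tip [(0.37, [244.7, 242.7]), None]
pad 0.83 0.42 [ 680.8 -155.8   -4.4] 61.1 [170. 343.]
tray 0.92 0.6 [ 393.8 -222.8   -3.7] 0.3 [282. 349.]
tray_in 0.6 0.91 [ 400.7 -217.1   29.7] 0.7 [281. 348.]
dish 0.87 0.61 [ 572.4 -345.1   -8.2] 1.7 [216. 390.]
dish_in 0.82 0.88 [ 571.4 -343.8  -13.5] 5.8 [215. 392.]
bottle 0.97 0.74 [711.9 373.1  -1.2] 3.8 [171. 128.]
woodknob 0.48 0.71 [ 699.3 -220.5    5.6] 4.7 [170. 344.]
loupe 0.67 0.62 [ 589.2 -161.4    7.8] 0.7 [211. 325.]
clamp 0.68 0.94 [ 399.8 -387.7   -2.2] 0.4 [278. 408.]
pliers 0.56 0.65 [693.9 142.6 -10.6] 3.3 [175. 214.]
[ 0.16508984 -0.52464404  0.23264676] [[ 9.53893954e-01  3.00143840e-01 -1.68859052e-05]
 [ 3.00143840e-01 -9.53893954e-01  1.41359916e-05]
 [-1.18645320e-05 -1.85524373e-05 -1.00000000e+00]]
[1.194 0.258 0.996] 460.63473786301233
[ 0.511 -0.016  1.406] 520.9746350654893
```

View pics/s0.png

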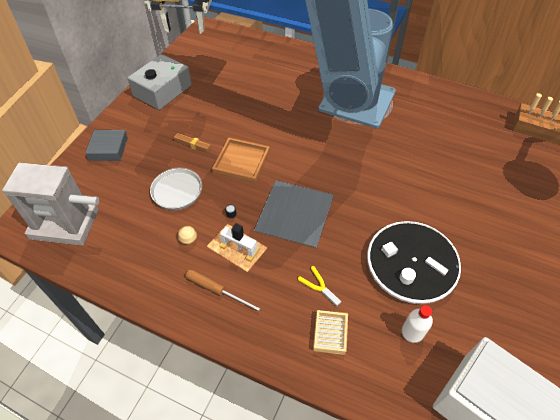

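View pics/t0.png

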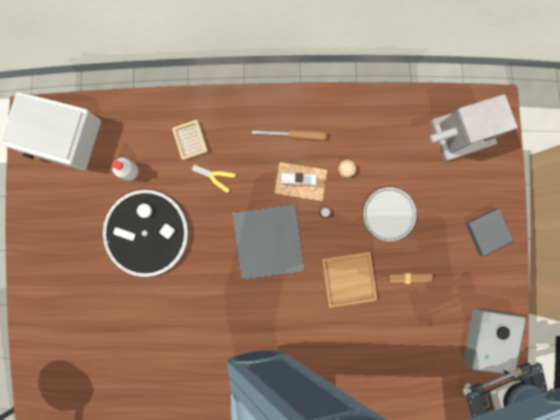

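Scene view: tray (157,241), dish (188,176), gauge on its pad (245,237), plate (213,295), turntable (262,414) with block (249,390), slug (275,408) and a long blank (266,437). In the top view these blanks are at (231,167), (211,145) and (235,124). Three blanks are present, with a bottle near the turntable. I'll turn the tool square and move over the tray, then the plate.

```bash
python3 -m handwheel '9.3 0 0 -2 0 0 5.82; 9.3 0 0 -2 0 0 5.82; 9.3 0 0 -2 0 0 5.82; 9.3 2.35 -3.05 0 0 0 0; 9.3 2.35 -3.05 0 0 0 0' 20; python3 -m handwheel '9.3 2.35 -3.05 0 0 0 0; 9.3 2.35 -3.05 0 0 0 0; 9.3 2.35 -3.05 0 0 0 0; 9.3 2.35 -3.05 0 0 0 0; 9.3 2.35 -3.05 0 0 0 0'; python3 -m handwheel '9.3 2.35 -3.05 0 0 0 0; 9.3 2.35 -3.05 0 0 0 0; 9.3 2.35 -3.05 0 0 0 0; 9.3 0 0 0 0 0 0'
cat >> h.py <<'E'
def wl(n,labels):
    p=pic("wrist");V=np.array(p["view"]);print("cam",(-V[:3,:3].T@V[:3,3]).round(3))
    cv2.imwrite(f"pics/{n}.png",p["img"])
    for l,z in labels:
        r=env.landmark_of(l,p)
        if r: print(l,round(r[0]["score"],2),np.round(r[0]["at"]),(onz(p,r[0]["at"],z)*1000).round(1))
        else: print(l,None)
    return p
E
python3 - <<'E'
from h import *
s=env.get_state();print(s["time"],s["position"].round(4) if hasattr(s["position"],"round") else s["position"],s["ft_force"])
p=wl("w1",[("tray",0),("tray_in",.006),("dish_in",.005),("plate",0),("pad",0),("gauge_grip",.078),("gauge",.003)])
print(outline(p,"tray",0.02))
E
```

```text
time: 2.42
position: [0.2117, -0.4648, 0.2937]
tool_rot: [[1.0, -0.004, 0.001], [-0.004, -1.0, -0.003], [0.001, 0.003, -1.0]]
ft_force: [1.3, -0.1, 0.1]
width: 0.0933
grasp_force: 0.0
time: 2.83
position: [0.3303, -0.3095, 0.2929]
tool_rot: [[1.0, -0.0, 0.0], [-0.0, -1.0, -0.0], [0.0, 0.0, -1.0]]
ft_force: [0.2, 0.1, -0.0]
width: 0.0928
grasp_force: 0.0
time: 3.17
position: [0.4031, -0.2142, 0.293]
tool_rot: [[1.0, 0.007, 0.002], [0.007, -1.0, 0.002], [0.002, -0.002, -1.0]]
ft_force: [-0.6, 0.4, -0.4]
width: 0.093
grasp_force: 0.0
3.1667 [ 0.4031 -0.2142  0.293 ] [-0.59462079  0.44458102 -0.4111526 ]
cam [ 0.483 -0.214  0.446]
tray 0.58 [174. 288.] [ 402.7 -226.3    0. ]
tray_in 0.22 [ 30. 238.] [ 584.4 -163.1    6. ]
dish_in 0.76 [ 40. 376.] [ 575.2 -335.6    5. ]
plate 0.64 [ 96. 126.] [506.9 -10.6  -0. ]
pad None
gauge_grip None
gauge None
(0.55, (404.2, -223.0), (132.7, 131.7), -83.2, 9544)
```

View pics/w1.png

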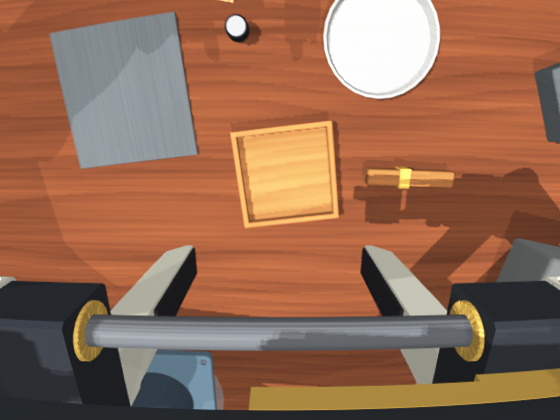

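The wrist view shows the tray at (174,287), plate at (90,125), dish at (30,382) and loupe at (27,236). Next I go over the gauge and plate.

```bash
python3 -m handwheel '9.3 2.7 -3.0 0 0 0 0; 9.3 2.7 -3.0 0 0 0 0; 9.3 2.7 -3.0 0 0 0 0; 9.3 2.7 -3.0 0 0 0 0; 9.3 2.7 -3.0 0 0 0 0'; python3 -m handwheel '9.3 0 0 0 0 0 0; 9.3 0 0 0 0 0 0'
python3 - <<'E'
from h import *
p=wl("w2",[("plate",0),("pad",0),("gauge_grip",.078),("gauge",.003),("gauge_tip",.003),("dish_in",.005)])
print(outline(p,"plate",0.004),outline(p,"pad",0.003))
c=env.cut_out("gauge",p); print([(q["score"],q["at"],q["pixels"].sum()) for q in c[:2]])
t=pic("top");s=pic("scene")
print("top gauge",outline(t,"gauge",0.05), outline(t,"dish",.018),outline(s,"dish",.018),outline(t,"pad",.003),outline(t,"plate",.004))
E
```

```text
time: 4.03
position: [0.536, -0.0691, 0.2928]
tool_rot: [[1.0, -0.002, 0.0], [-0.002, -1.0, -0.0], [0.0, 0.0, -1.0]]
ft_force: [-0.1, -0.0, -0.5]
width: 0.0931
grasp_force: 0.0
time: 4.2
position: [0.5357, -0.0687, 0.292]
tool_rot: [[1.0, 0.003, -0.001], [0.003, -1.0, 0.0], [-0.001, -0.0, -1.0]]
ft_force: [-0.2, -0.0, -0.5]
width: 0.0929
grasp_force: 0.0
cam [ 0.616 -0.069  0.445]
plate 0.8 [194. 233.] [505.1  -5.2   0. ]
pad 0.76 [ 68. 302.] [672.1 -99.3   0. ]
gauge_grip 0.91 [ 58. 300.] [671.8 -91.   78. ]
gauge 0.68 [ 62. 299.] [678.2 -94.6   3. ]
gauge_tip None
dish_in 0.61 [147. 475.] [ 574.4 -338.9    5. ]
(0.83, (510.3, -7.6), (179.8, 171.2), 6.2, 15033) (0.89, (670.9, -99.6), (131.5, 86.1), 79.5, 4743)
[(0.57, [62.3, 298.7], np.int64(2464))]
top gauge (0.73, (668.3, -87.2), (93.8, 42.7), 84.9, 440) (0.91, (575.4, -337.3), (140.8, 140.2), -65.0, 2132) (0.94, (581.2, -335.7), (147.4, 139.2), 33.1, 1679) (0.67, (674.7, -99.3), (130.7, 76.4), 79.6, 748) (0.73, (462.7, -40.1), (118.5, 81.2), -83.4, 1951)
```

View pics/w2.png

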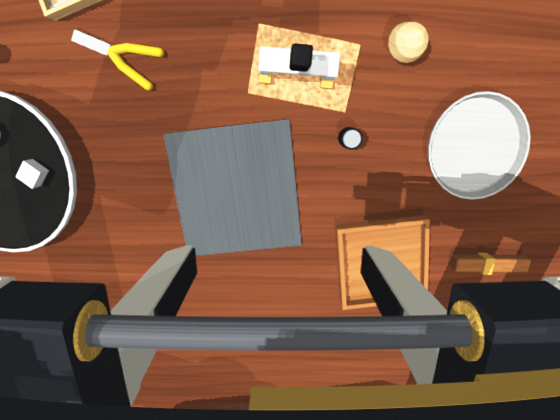

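Wrist view: gauge on the pad at (62,300), pad (67,304), plate (188,232), dish (147,478). Plate centre ≈ (510,-8), yaw +6°; gauge yaw ≈ -4°. Now the turntable.

```bash
python3 -m handwheel '4.5 -0.96 -3.9 0 0 0 0; 4.5 -0.96 -3.9 0 0 0 0; 4.5 -0.96 -3.9 0 0 0 0; 4.5 -0.96 -3.9 0 0 0 0; 4.5 -0.96 -3.9 0 0 0 0'; python3 -m handwheel '4.5 -0.96 -3.9 0 0 0 0; 4.5 -0.96 -3.9 0 0 0 0; 4.5 -0.96 -3.9 0 0 0 0; 4.5 -0.96 -3.9 0 0 0 0; 4.5 -0.96 -3.9 0 0 0 0'; python3 -m handwheel '4.5 0 0 0 0 0 0; 4.5 0 0 0 0 0 0'
cat >> h.py <<'E'
H=dict(strip=.008,bar=.013,block=.018,slug=.023)
def blanks(n,base,names=H):
    p=pic("wrist");cv2.imwrite(f"pics/{n}.png",p["img"])
    for l in names:
        print(l,outline(p,l,base+H[l]),[(round(r["score"],2),np.round(r["at"]).tolist()) for r in env.landmark_of(l,p)[:2]])
    return p
E
python3 - <<'E'
from h import *
p=blanks("w3",.028)
print(env.get_state()["position"],env.get_state()["time"])
E
```

```text
time: 5.47
position: [0.4863, 0.127, 0.2927]
tool_rot: [[1.0, -0.0, 0.0], [-0.0, -1.0, 0.0], [0.0, -0.0, -1.0]]
ft_force: [0.3, 0.3, -0.4]
width: 0.0643
grasp_force: 0.0
time: 5.88
position: [0.4381, 0.3223, 0.2928]
tool_rot: [[1.0, 0.0, 0.0], [0.0, -1.0, 0.0], [0.0, -0.0, -1.0]]
ft_force: [1.4, -1.0, 0.7]
width: 0.0454
grasp_force: 0.0
time: 6.05
position: [0.4379, 0.3224, 0.2924]
tool_rot: [[1.0, 0.005, -0.0], [0.005, -1.0, -0.0], [-0.0, 0.0, -1.0]]
ft_force: [0.5, -0.5, 0.3]
width: 0.0446
grasp_force: 0.0
strip (0.93, (537.7, 377.8), (55.7, 17.5), 69.9, 645) [(0.81, [97.0, 233.0])]
bar None []
block (0.93, (543.1, 259.8), (28.9, 27.2), -37.0, 568) [(0.64, [92.0, 331.0])]
slug (0.84, (596.8, 318.8), (36.2, 34.0), 25.7, 845) [(0.78, [46.0, 283.0])]
[0.43950975 0.31946062 0.29277023] 6.5
```

View pics/w3.png

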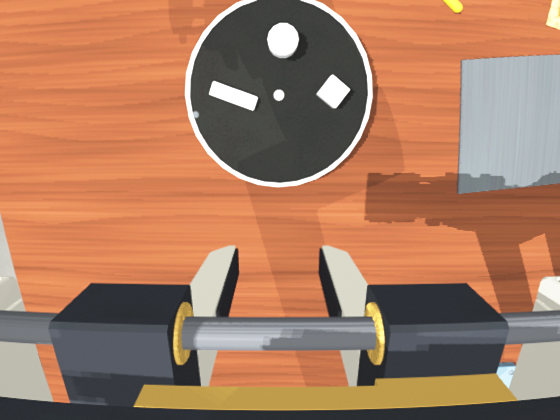

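The view shows three blanks: strip (96,233), block (91,334), slug (40,283), all with matching sizes. There is no bar. Next I turn the tool along the strip and look from closer.

```bash
python3 -m handwheel '4.5 3.9 0 0 0 0 0; 4.5 3.9 0 0 0 0 0; 4.5 0 0 0.9 0 0 -7; 4.5 0 0 0.9 0 0 -7; 4.5 0 0 0.9 0 0 -7'; python3 -m handwheel '4.5 0 0 0.9 0 0 -7; 4.5 0 0 0.9 0 0 -7; 4.5 0 0 0.9 0 0 -7; 4.5 0 0 0.9 0 0 -7; 4.5 0 0 0.9 0 0 -7'; python3 -m handwheel '4.5 0 0 0.9 0 0 -7; 4.5 0 0 0.9 0 0 -7; 4.5 0 0 0 0 0 0; 4.5 0 0 0 0 0 0'
cat >> h.py <<'E'
def go(x,y,z,yaw=None):
    "print tool-frame shift cm and turn deg to a world target (mm)"
    s=env.get_state();R=np.array(s["tool_rot"]);d=R.T@(np.array([x,y,z])/1000-s["position"])*100
    cur=np.degrees(np.arctan2(R[1,0],R[0,0]));print("pos",(np.array(s["position"])*1000).round(1),"yaw",cur.round(2),"shift",d.round(2),"turn",None if yaw is None else round(-(yaw-cur),2),"t",round(s["time"],2),"w",s["width"],"ft",np.round(s["ft_force"],1),"gf",round(s["grasp_force"],1))
E
python3 - <<'E'
from h import *
t=pic("top");p=blanks("w4",.028)
a,b=env.landmark_of("strip",p),env.landmark_of("strip",t)
if a and b:print(tri([ray(p,a[0]["at"]),ray(t,b[0]["at"])]))
print(outline(t,"strip",.036))
go(538,378,44,70)
E
```

```text
time: 6.92
position: [0.5181, 0.3196, 0.2648]
tool_rot: [[0.932, 0.362, -0.001], [0.362, -0.932, -0.0], [-0.001, -0.0, -1.0]]
ft_force: [-0.4, 0.1, -0.6]
width: 0.045
grasp_force: 0.0
time: 7.33
position: [0.5173, 0.3198, 0.2202]
tool_rot: [[0.555, 0.832, -0.0], [0.832, -0.555, -0.0], [-0.0, 0.0, -1.0]]
ft_force: [0.3, 0.9, -0.1]
width: 0.0452
grasp_force: 0.0
time: 7.67
position: [0.517, 0.3199, 0.2023]
tool_rot: [[0.346, 0.938, -0.001], [0.938, -0.346, -0.0], [-0.001, -0.001, -1.0]]
ft_force: [-0.5, -0.2, 0.4]
width: 0.0447
grasp_force: 0.0
strip (0.86, (537.8, 377.3), (56.0, 15.3), 70.0, 970) [(0.68, [131.0, 277.0])]
bar None [(0.43, [269.0, 461.0])]
block (0.69, (543.2, 261.9), (32.7, 30.8), 51.2, 719) [(0.94, [236.0, 320.0]), (0.46, [167.0, 358.0])]
slug (0.66, (597.2, 320.1), (37.7, 33.0), -62.8, 1147) [(0.67, [167.0, 354.0])]
(array([ 0.54384649,  0.35599199, -0.39943609]), np.float64(0.01589466058225311))
(0.46, (402.5, -382.8), (121.1, 26.7), 88.0, 389)
pos [517.  320.4 202.7] yaw 70.0 shift [ 6.13  0.   15.87] turn -0.0 t 8.32 w 0.04501809072616706 ft [ 0.3 -0.4  0.6] gf 0.0
```

View pics/w4.png

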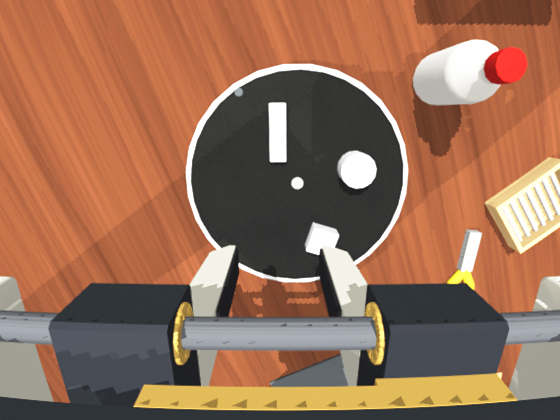

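Strip at (131,277), straight ahead of the fingers. Two wrist views agree on (538,377.5), yaw 70° and top at 36 mm, so I descend and grip.

```bash
python3 -m handwheel '4.5 3.05 0 2 0 0 0; 4.5 3.05 0 2 0 0 0; 4.5 0 0 3.5 0 0 0; 4.5 0 0 3.5 0 0 0; 4.5 0 0 2.5 0 0 0'; python3 -m handwheel '4.5 0 0 1.4 0 0 0; 4.5 0 0 1.0 0 0 0; 4.5 0 0 0 0 0 0;1 0 0 0 0 0 0; 1 0 0 0 0 0 0' 20;  python3 -m handwheel '1 0 0 0 0 0 0; 1 0 0 0 0 0 0;1 0 0 0 0 0 0; 1 0 0 0 0 0 0;1 0 0 0 0 0 0' 20
```

```text
time: 8.73
position: [0.5366, 0.3777, 0.0644]
tool_rot: [[0.341, 0.94, -0.003], [0.94, -0.341, -0.001], [-0.002, -0.002, -1.0]]
ft_force: [-0.0, 0.3, -0.3]
width: 0.045
grasp_force: 0.0
time: 9.15
position: [0.5384, 0.3779, 0.0443]
tool_rot: [[0.342, 0.94, 0.001], [0.94, -0.342, 0.001], [0.001, 0.001, -1.0]]
ft_force: [-0.6, -0.1, 0.2]
width: 0.0363
grasp_force: 0.0
time: 9.57
position: [0.5381, 0.3777, 0.044]
tool_rot: [[0.342, 0.94, 0.001], [0.94, -0.342, 0.0], [0.0, 0.001, -1.0]]
ft_force: [0.4, -0.1, 2.1]
width: 0.0156
grasp_force: 20.0
```

```bash
python3 -m handwheel '1 0 0 -3 0 0 0; 1 0 0 -3 0 0 0; 1 0 0 0 0 0 7; 1 0 0 0 0 0 7;1 0 0 0 0 0 7'; python3 -m handwheel '1 0 0 0 0 0 7; 1 0 0 0 0 0 7; 1 0 0 0 0 0 7; 1 0 0 0 0 0 7;1 0 0 0 0 0 7' >/dev/null; python3 -m handwheel '1 0 0 0 0 0 7; 1 0 0 0 0 0 7; 1 -0.28 3.86 0 0 0 0; 1 -0.28 3.86 0 0 0 0; 1 -0.28 3.86 0 0 0 0' >/dev/null; python3 -m handwheel '1 -0.28 3.86 0 0 0 0; 1 -0.28 3.86 0 0 0 0; 1 -0.28 3.86 0 0 0 0; 1 -0.28 3.86 0 0 0 0; 1 -0.28 3.86 0 0 0 0' >/dev/null;python3 -m handwheel '1 -0.28 3.86 0 0 0 0; 1 -0.28 3.86 0 0 0 0; 1 0 0 0 0 0 0;1 0 0 0 0 0 0'
python3 - <<'E'
from h import *
go(510,-8,22,0)
E
```

```text
time: 9.98
position: [0.538, 0.3778, 0.1043]
tool_rot: [[0.661, 0.751, 0.001], [0.751, -0.661, 0.001], [0.001, 0.0, -1.0]]
ft_force: [0.7, 0.1, -0.7]
width: 0.0158
grasp_force: 20.0
time: 11.57
position: [0.5098, -0.0103, 0.1037]
tool_rot: [[1.0, -0.005, 0.0], [-0.005, -1.0, 0.0], [0.0, -0.0, -1.0]]
ft_force: [-0.1, 0.4, -0.8]
width: 0.0156
grasp_force: 20.0
pos [509.8 -10.3 103.7] yaw -0.26 shift [ 0.02 -0.23  8.17] turn -0.26 t 11.57 w 0.015621217866946029 ft [-0.1  0.4 -0.8] gf 20.0
```

```bash
python3 -m handwheel '1 0 -0.1 3 0 0 0; 1 0 -0.1 3 0 0 0; 1 0 0 1.5 0 0 0; 1 0 0 0.6 0 0 0;1 0 0 0.25 0 0 0';  python3 -m handwheel '4 0 0 0 0 0 0; 4 0 0 0 0 0 0; 4 0 0 0 0 0 0; 4 0 0 -1 0 0 0;4 0 0 -3 0 0 0';  python3 -m handwheel '4.5 0 0 -4 0 0 0;4.5 0 0 -4 0 0 0;4.5 0 0 -4 0 0 0;4.5 0 0 -4 0 0 0;4.5 0 0 0 0 0 0'
python3 - <<'E'
from h import *
go(600,-92,200,0)
E
```

```text
time: 11.98
position: [0.5079, -0.0043, 0.0196]
tool_rot: [[1.0, 0.002, -0.005], [0.002, -1.0, 0.002], [-0.005, -0.002, -1.0]]
ft_force: [-9.8, 3.7, 24.9]
width: 0.0157
grasp_force: 20.0
time: 12.4
position: [0.5073, -0.0055, 0.0582]
tool_rot: [[1.0, 0.0, -0.007], [0.0, -1.0, 0.002], [-0.007, -0.002, -1.0]]
ft_force: [0.5, 0.7, -0.3]
width: 0.0392
grasp_force: 0.0
time: 12.82
position: [0.5143, -0.007, 0.23]
tool_rot: [[1.0, 0.0, 0.016], [0.0, -1.0, -0.004], [0.016, 0.004, -1.0]]
ft_force: [1.9, -0.3, 1.3]
width: 0.0447
grasp_force: 0.0
pos [514.3  -7.  230. ] yaw 0.02 shift [8.52 8.49 3.16] turn 0.02 t 12.82 w 0.04472545277339334 ft [ 1.9 -0.3  1.3] gf 0.0
```

```bash
python3 - <<'E'
from h import *
p=blanks("w5",.004,["strip"])
E
python3 -m handwheel '4.5 2.5 2.4 0 0 0 0;4.5 2.5 2.4 0 0 0 0;4.5 2.5 2.4 0 0 0 0;4.5 0 0 0 0 0 0;4.5 0 0 0 0 0 0'
cat >> h.py <<'E'
def dark(p,z,c,r=60):
    "black grip top near world c (mm): threshold dark pixels, min-area rect at height z"
    q=proj(p,np.array([c[0],c[1],z*1000])/1000).astype(int);g=p["img"].max(2)
    m=np.zeros(g.shape,np.uint8);y,x=max(q[0]-r,0),max(q[1]-r,0);m[y:q[0]+r,x:q[1]+r]=g[y:q[0]+r,x:q[1]+r]<45
    k=max(cv2.findContours(m,0,1)[0],key=cv2.contourArea)[:,0,:]
    P=np.array([onz(p,(v,u),z)[:2]*1000 for u,v in k],np.float32);print("dark",cv2.minAreaRect(P))
E
python3 - <<'E'
from h import *
p=wl("w6",[("gauge_grip",.078),("gauge",.003),("pad",0)])
print(outline(p,"pad",.003),outline(p,"strip",.012),outline(p,"gauge_grip",.097))
dark(p,.097,(670,-90))
go(670,-92,85,-4)
E
```

```text
strip (0.97, (509.1, -4.5), (55.2, 15.3), 0.1, 612) [(0.95, [190.0, 274.0]), (0.75, [19.0, 476.0])]
time: 13.38
position: [0.5845, -0.0792, 0.2173]
tool_rot: [[1.0, -0.002, -0.005], [-0.002, -1.0, 0.002], [-0.005, -0.002, -1.0]]
ft_force: [-0.5, -0.0, 0.1]
width: 0.045
grasp_force: 0.0
cam [ 0.665 -0.08   0.37 ]
gauge_grip 0.94 [106. 289.] [669.6 -88.6  78. ]
gauge 0.82 [104. 292.] [673.4 -93.9   3. ]
pad 0.8 [111. 296.] [665.2 -99.    0. ]
(0.76, (671.3, -99.2), (130.8, 85.7), 78.9, 6395) (0.5, (575.7, -342.1), (149.0, 145.2), 36.2, 11067) (0.68, (670.7, -89.2), (77.7, 33.8), 85.9, 3177)
dark ((671.6839599609375, -90.40403747558594), (19.34300422668457, 20.194808959960938), 89.91423034667969)
pos [584.4 -77.5 220.4] yaw 0.06 shift [ 8.56  1.46 13.54] turn 4.06 t 13.73 w 0.0453449095422228 ft [-0.2 -0.4 -0.2] gf 0.0
```

View pics/w6.png

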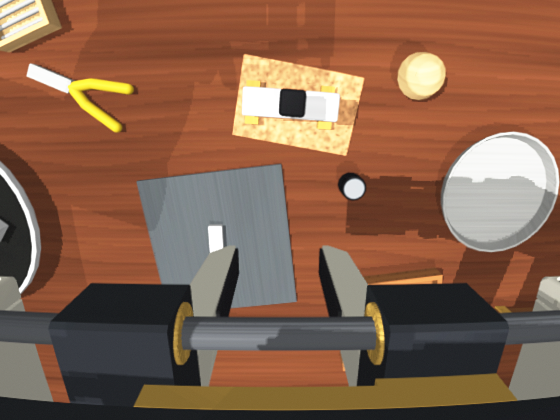

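Strip sits on the plate at (237,216), measured (509,-4.5), yaw 0. The gauge grip is at (103,292), measured (671,-90), yaw -3.5°. I grip the gauge.

```bash
python3 -m handwheel '4.5 2.9 0.42 0 0 0 1.2;4.5 2.9 0.42 0 0 0 1.2;4.5 2.9 0.42 0 0 0 1.1;4.5 0 0 3.9 0 0 0;4.5 0 0 3.9 0 0 0'; python3 -m handwheel '4.5 0 0 2 0 0 0;4.5 0 0 0 0 0 0;4.5 0 0 0 0 0 0'
python3 - <<'E'
from h import *
go(671,-90,75,-3.5)
E
```

```text
time: 14.15
position: [0.6755, -0.0934, 0.1447]
tool_rot: [[0.998, -0.06, 0.009], [-0.06, -0.998, -0.003], [0.009, 0.002, -1.0]]
ft_force: [0.5, 0.1, -1.1]
width: 0.0449
grasp_force: 0.0
time: 14.4
position: [0.6708, -0.0921, 0.1215]
tool_rot: [[0.998, -0.061, -0.002], [-0.061, -0.998, 0.001], [-0.002, -0.001, -1.0]]
ft_force: [0.5, 0.3, 0.1]
width: 0.0451
grasp_force: 0.0
pos [670.8 -92.1 121.5] yaw -3.47 shift [ 0.01 -0.21  4.65] turn 0.03 t 14.4 w 0.04505246292848429 ft [0.5 0.3 0.1] gf 0.0
```

```bash
python3 -m handwheel '4.5 0 -0.2 2.5 0 0 0;4.5 0 0 1.6 0 0 0;4.5 0 0 0.55 0 0 0;4.5 0 0 0 0 0 0; 1.5 0 0 0 0 0 0' 25; python3 -m handwheel '1.5 0 0 0 0 0 0;1.5 0 0 0 0 0 0;1.5 0 0 0 0 0 0;1.5 0 0 0 0 0 0;1.5 0 0 0 0 0 0' 25;python3 -m handwheel '1.5 0 0 0 0 0 0;1.5 0 0 -0.5 0 0 0;1.5 0 0 -2 0 0 0;1.5 0 0 -2 0 0 0;1.5 0 0 0 0 0 0'
python3 - <<'E'
from h import *
go(509,-4.5,117,0)
E
```

```text
time: 14.82
position: [0.6729, -0.091, 0.0779]
tool_rot: [[0.998, -0.061, 0.003], [-0.061, -0.998, -0.001], [0.003, 0.001, -1.0]]
ft_force: [-0.5, -0.1, 1.5]
width: 0.0415
grasp_force: 0.0
time: 15.23
position: [0.6724, -0.0908, 0.077]
tool_rot: [[0.998, -0.061, 0.002], [-0.061, -0.998, -0.0], [0.002, 0.0, -1.0]]
ft_force: [-1.2, 0.7, 5.7]
width: 0.0223
grasp_force: 25.0
time: 15.65
position: [0.6735, -0.0912, 0.124]
tool_rot: [[0.998, -0.061, 0.005], [-0.061, -0.998, -0.001], [0.005, 0.001, -1.0]]
ft_force: [0.5, -0.3, -2.9]
width: 0.0216
grasp_force: 25.0
pos [673.5 -91.2 124. ] yaw -3.5 shift [-16.95  -7.65   0.61] turn -3.5 t 15.65 w 0.021644956451095772 ft [ 0.5 -0.3 -2.9] gf 25.0
```

```bash
python3 -m handwheel '1.5 0 0 0 0 0 -3.5;1.5 -3.3 -1.73 0 0 0 0;1.5 -3.3 -1.73 0 0 0 0;1.5 -3.3 -1.73 0 0 0 0;1.5 -3.3 -1.73 0 0 0 0';python3 -m handwheel '1.5 -3.3 -1.73 0 0 0 0;1.5 0 0 0 0 0 0;1.5 0 0 0 0 0 0;1.5 0 0 0 0 0 0'
python3 - <<'E'
from h import *
go(509,-4.5,78,0)
p=wl("w7",[("gauge",.055),("strip",.012)])
E
```

```text
time: 16.07
position: [0.537, -0.0207, 0.1187]
tool_rot: [[1.0, -0.0, -0.003], [-0.0, -1.0, 0.001], [-0.003, -0.001, -1.0]]
ft_force: [0.3, 0.1, -4.1]
width: 0.0216
grasp_force: 25.0
time: 16.4
position: [0.5069, -0.0042, 0.1203]
tool_rot: [[1.0, 0.0, 0.0], [0.0, -1.0, -0.0], [0.0, 0.0, -1.0]]
ft_force: [0.9, 0.9, -3.7]
width: 0.0216
grasp_force: 25.0
pos [506.9  -4.2 120.3] yaw 0.02 shift [0.21 0.03 4.23] turn 0.02 t 16.4 w 0.021645304754059663 ft [ 0.9  0.9 -3.7] gf 25.0
cam [ 0.587 -0.005  0.273]
gauge 0.76 [221. 280.] [513.5  -5.9  55. ]
strip 0.77 [209. 278.] [509.4  -4.6  12. ]
```

View pics/w7.png

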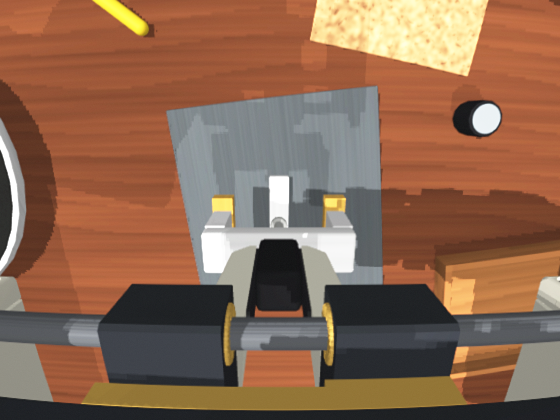

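The gauge hangs squarely over the strip at (205,279), with its legs (235,222) and (235,335) on either side. I lower it.

```bash
python3 -m handwheel '1.5 0.2 0 2.5 0 0 0;1.5 0 0 1 0 0 0;1.5 0 0 0.4 0 0 0;1.5 0 0 0.15 0 0 0;1.5 0 0 0 0 0 0'; python3 -m handwheel '1.5 0 0 0.1 0 0 0;1.5 0 0 0 0 0 0'; python3 - <<'E'
from h import *
go(509,-4.5,78,0)
E
```

```text
time: 16.97
position: [0.5084, -0.0043, 0.0799]
tool_rot: [[1.0, -0.0, -0.002], [-0.0, -1.0, 0.0], [-0.002, -0.0, -1.0]]
ft_force: [-0.8, 0.6, -2.9]
width: 0.0219
grasp_force: 25.0
time: 17.13
position: [0.509, -0.0043, 0.0797]
tool_rot: [[1.0, 0.0, 0.001], [0.0, -1.0, -0.0], [0.001, 0.0, -1.0]]
ft_force: [-1.0, -0.2, -3.1]
width: 0.0216
grasp_force: 25.0
pos [509.   -4.3  79.7] yaw 0.0 shift [0.   0.02 0.17] turn 0.0 t 17.13 w 0.021552869824174925 ft [-1.  -0.2 -3.1] gf 25.0
```

```bash
python3 -m handwheel '1.5 0 0 0.15 0 0 0;1.5 0 0 0 0 0 0;4 0 0 0 0 0 0;4 0 0 0 0 0 0;4 0 0 0 0 0 0'; python3 -m handwheel '4 0 0 0 0 0 0;4 0 0 0 0 0 0;4 0 0 0 0 0 0;4 0 0 0 0 0 0;4 0 0 0 0 0 0' ; python3 -m handwheel '4 0 0 0 0 0 0;4 0 0 0 0 0 0;4 0 0 0 0 0 0;4 0 0 0 0 0 0;4 0 0 0 0 0 0';python3 -m handwheel '4 0 0 0 0 0 0;4 0 0 0 0 0 0;4 0 0 0 0 0 0;4 0 0 0 0 0 0;4 0 0 0 0 0 0'; python3 - <<'E'
from h import *
go(509,-4.5,78,0)
s=pic("scene");p=pic("wrist")
q=proj(s,(.509,-.0045,.04)).astype(int);a=s["img"][q[0]-40:q[0]+40,q[1]-40:q[1]+40]
b=p["img"][150:300,180:380]
a=cv2.resize(a,(400,400),interpolation=2);b=cv2.resize(b,(400,300));b=cv2.copyMakeBorder(b,0,100,0,0,0)
cv2.imwrite("pics/c8.png",np.hstack([a,b]))
E
```

```text
time: 17.55
position: [0.5093, -0.0043, 0.0781]
tool_rot: [[1.0, 0.0, 0.001], [0.0, -1.0, -0.0], [0.001, 0.0, -1.0]]
ft_force: [-0.5, -0.0, 0.4]
width: 0.0369
grasp_force: 0.0
time: 17.97
position: [0.5087, -0.0042, 0.0776]
tool_rot: [[1.0, 0.0, -0.0], [0.0, -1.0, 0.0], [-0.0, -0.0, -1.0]]
ft_force: [-1.1, 0.1, -0.5]
width: 0.0399
grasp_force: 0.0
time: 18.38
position: [0.5087, -0.0042, 0.0777]
tool_rot: [[1.0, 0.0, 0.0], [0.0, -1.0, 0.0], [0.0, -0.0, -1.0]]
ft_force: [0.2, -0.5, 0.2]
width: 0.0399
grasp_force: 0.0
time: 18.8
position: [0.5087, -0.0042, 0.0777]
tool_rot: [[1.0, 0.0, -0.0], [0.0, -1.0, -0.0], [-0.0, 0.0, -1.0]]
ft_force: [0.6, -0.0, 0.9]
width: 0.0398
grasp_force: 0.0
pos [508.7  -4.2  77.7] yaw 0.0 shift [ 0.03  0.03 -0.03] turn 0.0 t 18.8 w 0.03980056779316633 ft [ 0.6 -0.   0.9] gf 0.0
```

View pics/c8.png

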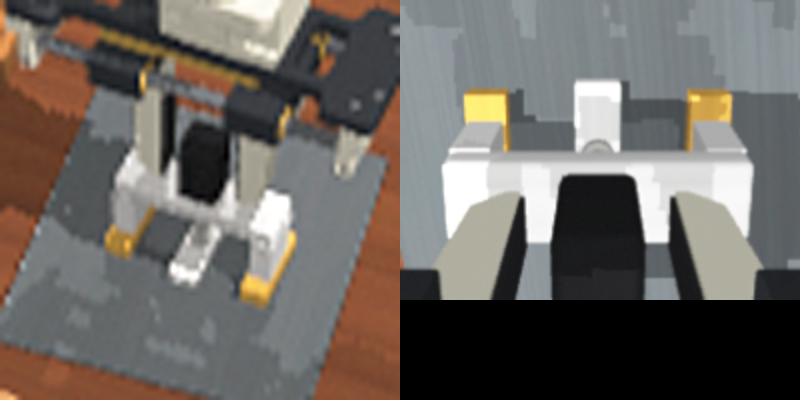

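The gauge stands level astride the strip, both soles on the plate and the foot on the blank. More than 1 s has passed. I return it to the pad.

```bash
python3 -m handwheel '1.5 0 0 0 0 0 0;1.5 0 0 0 0 0 0;1.5 0 0 0 0 0 0;1.5 0 0 0 0 0 0;1.5 0 0 0 0 0 0' 25; python3 -m handwheel '1.5 0 0 -0.5 0 0 0;1.5 0 0 -2 0 0 0;1.5 0 0 -2 0 0 0;1.5 3.24 1.82 0 0 0 0;1.5 3.24 1.82 0 0 0 0'; python3 -m handwheel '1.5 3.24 1.82 0 0 0 0;1.5 3.24 1.82 0 0 0 0;1.5 3.24 1.82 0 0 0 0;1.5 0 0 0 0 0 0;1.5 0 0 0 0 0 0' ; python3 - <<'E'
from h import *
go(671,-95,77,0)
E
```

```text
time: 19.32
position: [0.5087, -0.0043, 0.0777]
tool_rot: [[1.0, -0.0, 0.0], [-0.0, -1.0, -0.0], [0.0, 0.0, -1.0]]
ft_force: [0.2, -1.1, 0.8]
width: 0.0216
grasp_force: 25.0
time: 19.73
position: [0.5734, -0.0399, 0.1242]
tool_rot: [[1.0, 0.002, 0.001], [0.002, -1.0, 0.0], [0.001, -0.0, -1.0]]
ft_force: [1.3, -0.3, -3.6]
width: 0.0215
grasp_force: 25.0
time: 20.15
position: [0.6712, -0.0963, 0.1207]
tool_rot: [[1.0, -0.001, -0.002], [-0.001, -1.0, 0.001], [-0.002, -0.001, -1.0]]
ft_force: [-0.5, 0.4, -4.3]
width: 0.0219
grasp_force: 25.0
pos [671.2 -96.3 120.7] yaw -0.08 shift [-0.01 -0.13  4.37] turn -0.08 t 20.15 w 0.02188179130117193 ft [-0.5  0.4 -4.3] gf 25.0
```

```bash
python3 -m handwheel '1.5 0 0 2.5 0 0 0;1.5 0 0 1.2 0 0 0;1.5 0 0 0.4 0 0 0;1.5 0 0 0.1 0 0 0;1.5 0 0 0 0 0 0'; python3 - <<'E'
from h import *
go(671,-95,77,0)
E
python3 -m handwheel '1.5 0 0 0.15 0 0 0;1.5 0 0 0 0 0 0;4.5 0 0 0 0 0 0;4.5 0 0 0 0 0 0;4.5 0 0 0 0 0 0';python3 -m handwheel '4.5 0 0 -2 0 0 0;4.5 0 0 -3 0 0 0;4.5 0 0 -4 0 0 0;4.5 0 0 -2 0 0 0;4.5 -3.2 -1.82 0 0 0 0'; python3 -m handwheel '4.5 -3.2 -1.82 0 0 0 0; 4.5 -3.2 -1.82 0 0 0 0; 4.5 0 0 0 0 0 0;4.5 0 0 0 0 0 0' ;python3 - <<'E'
from h import *
p=pic("wrist");cv2.imwrite("pics/w9.png",p["img"])
print(outline(p,"strip",.012),outline(p,"gauge",.05));dark(p,.097,(671,-95))
p=pic("scene");print(env.cut_out("strip",p)[0]["at"])
go(509,-4.5,20,0)
E
```

```text
time: 20.57
position: [0.6701, -0.0947, 0.0806]
tool_rot: [[1.0, 0.0, -0.001], [0.0, -1.0, 0.0], [-0.001, -0.0, -1.0]]
ft_force: [1.1, 0.5, -3.3]
width: 0.022
grasp_force: 25.0
pos [670.1 -94.7  80.6] yaw 0.03 shift [0.09 0.03 0.36] turn 0.03 t 20.57 w 0.022031580293822586 ft [ 1.1  0.5 -3.3] gf 25.0
time: 20.98
position: [0.6716, -0.0955, 0.0806]
tool_rot: [[1.0, 0.0, 0.002], [0.0, -1.0, -0.001], [0.002, 0.001, -1.0]]
ft_force: [1.0, 0.5, 0.3]
width: 0.0373
grasp_force: 0.0
time: 21.4
position: [0.6466, -0.0814, 0.1965]
tool_rot: [[1.0, -0.002, 0.017], [-0.002, -1.0, -0.006], [0.017, 0.006, -1.0]]
ft_force: [0.4, -0.2, 0.3]
width: 0.0451
grasp_force: 0.0
time: 21.73
position: [0.5734, -0.0396, 0.1902]
tool_rot: [[1.0, 0.001, 0.001], [0.001, -1.0, -0.0], [0.001, 0.0, -1.0]]
ft_force: [0.6, -0.6, 0.2]
width: 0.0447
grasp_force: 0.0
(0.82, (510.7, -4.8), (57.4, 16.4), -0.2, 722) (0.68, (672.5, -95.4), (93.2, 38.9), -89.5, 3997)
dark ((674.6891479492188, -92.86914825439453), (20.6464786529541, 25.356433868408203), 0.9041061401367188)Traceback (most recent call last):
  File "<stdin>", line 4, in <module>
IndexError: list index out of range
```

```bash
python3 -m handwheel '4.5 -3.2 -1.75 0 0 0 0; 4.5 -3.2 -1.75 0 0 0 0; 4.5 0 0 4 0 0 0; 4.5 0 0 4 0 0 0;4.5 0 0 4 0 0 0'; python3 -m handwheel '4.5 0 0 2 0 0 0; 4.5 0 0 1 0 0 0; 4.5 0 0 0 0 0 0;4.5 0 0 0 0 0 0';python3 - <<'E'
from h import *
go(509.5,-4.6,20.5,0)
E
```

```text
time: 22.4
position: [0.5123, -0.006, 0.0692]
tool_rot: [[1.0, 0.0, 0.005], [0.0, -1.0, -0.001], [0.005, 0.001, -1.0]]
ft_force: [0.1, 0.5, -0.5]
width: 0.0454
grasp_force: 0.0
time: 22.73
position: [0.5118, -0.0061, 0.0394]
tool_rot: [[1.0, -0.0, 0.0], [-0.0, -1.0, -0.0], [0.0, 0.0, -1.0]]
ft_force: [-0.7, 0.2, 1.0]
width: 0.0453
grasp_force: 0.0
pos [511.8  -6.1  39.4] yaw -0.02 shift [-0.23 -0.15  1.89] turn -0.02 t 22.73 w 0.04530241942406476 ft [-0.7  0.2  1. ] gf 0.0
```

```bash
python3 -m handwheel '4.5 -0.2 -0.15 1.2 0 0 0; 4.5 0 0 0.6 0 0 0; 4.5 0 0 0 0 0 0;1 0 0 0 0 0 0;1 0 0 0 0 0 0' 20;python3 -m handwheel '1 0 0 0 0 0 0;1 0 0 0 0 0 0;1 0 0 0 0 0 0;1 0 0 0 0 0 0' ;python3 -m handwheel '1 0 0 -2.5 0 0 0; 1 0 0 -3.5 0 0 0; 1 -1.8 3.65 0 0 0 0; 1 -1.8 3.65 0 0 0 0;1 -1.8 3.65 0 0 0 0' ;python3 -m handwheel '1 -1.8 3.65 0 0 0 0;1 -1.8 3.65 0 0 0 0;1 -1.8 3.65 0 0 0 0;1 0 0 0 0 0 0;1 0 0 0 0 0 0' ;python3 - <<'E'
from h import *
go(404,-223,24,0)
E
```

```text
time: 23.15
position: [0.5096, -0.0044, 0.0222]
tool_rot: [[1.0, 0.0, 0.002], [0.0, -1.0, -0.0], [0.002, 0.0, -1.0]]
ft_force: [0.1, -0.2, 0.5]
width: 0.036
grasp_force: 0.0
time: 23.48
position: [0.509, -0.0042, 0.0215]
tool_rot: [[1.0, 0.0, 0.001], [0.0, -1.0, -0.0], [0.001, 0.0, -1.0]]
ft_force: [-0.3, -0.1, 2.5]
width: 0.0156
grasp_force: 20.0
time: 23.9
position: [0.4546, -0.1142, 0.0819]
tool_rot: [[1.0, 0.003, 0.002], [0.003, -1.0, -0.001], [0.002, 0.001, -1.0]]
ft_force: [1.3, -1.2, -1.4]
width: 0.0158
grasp_force: 20.0
time: 24.32
position: [0.3998, -0.2252, 0.0812]
tool_rot: [[1.0, -0.005, 0.0], [-0.005, -1.0, -0.0], [0.0, 0.0, -1.0]]
ft_force: [1.1, 0.1, -1.0]
width: 0.0153
grasp_force: 20.0
pos [ 399.8 -225.2   81.2] yaw -0.31 shift [ 0.42 -0.22  5.72] turn -0.31 t 24.32 w 0.015341933012311553 ft [ 1.1  0.1 -1. ] gf 20.0
```

```bash
python3 -m handwheel '1 0.4 -0.2 3 0 0 0; 1 0 0 1.8 0 0 0; 1 0 0 0.7 0 0 0;1 0 0 0.15 0 0 0;1 0 0 0 0 0 0';python3 -m handwheel '4 0 0 0.05 0 0 0;4 0 0 0 0 0 0;4 0 0 0 0 0 0;4 0 0 0 0 0 0;4 0 0 -1 0 0 0' ;python3 -m handwheel '4.5 0 0 -4 0 0 0;4.5 0 0 -4 0 0 0;4.5 0 0 -4 0 0 0;4.5 0 0 -4 0 0 0; 4.5 0 0 -4 0 0 0';python3 - <<'E'
from h import *
p=pic("wrist");print(outline(p,"strip",.014),outline(p,"tray",.02))
go(463,320,220,0)
E
```

```text
time: 24.73
position: [0.405, -0.22, 0.0245]
tool_rot: [[1.0, 0.002, -0.001], [0.002, -1.0, 0.001], [-0.001, -0.001, -1.0]]
ft_force: [0.6, 0.3, -0.6]
width: 0.0157
grasp_force: 20.0
time: 25.15
position: [0.404, -0.2206, 0.0335]
tool_rot: [[1.0, -0.0, -0.001], [-0.0, -1.0, 0.001], [-0.001, -0.001, -1.0]]
ft_force: [-0.6, 0.0, -0.1]
width: 0.0394
grasp_force: 0.0
time: 25.57
position: [0.4043, -0.2208, 0.2367]
tool_rot: [[1.0, -0.0, 0.001], [-0.0, -1.0, -0.001], [0.001, 0.001, -1.0]]
ft_force: [0.8, -0.4, 0.8]
width: 0.045
grasp_force: 0.0
(0.72, (406.1, -220.6), (56.4, 16.3), -0.4, 631) (0.61, (404.2, -222.8), (130.8, 130.5), -83.0, 11588)
pos [ 406.3 -222.6  238. ] yaw -0.0 shift [  5.65 -54.27   1.52] turn -0.0 t 25.72 w 0.04517278745868521 ft [ 0.5 -0.2 -0.8] gf 0.0
```

```bash
for i in 1; do python3 -m handwheel '5 0.44 -4.02 0 0 0 0;5 0.44 -4.02 0 0 0 0;5 0.44 -4.02 0 0 0 0;5 0.44 -4.02 0 0 0 0;5 0.44 -4.02 0 0 0 0'; python3 -m handwheel '5 0.44 -4.02 0 0 0 0;5 0.44 -4.02 0 0 0 0;5 0.44 -4.02 0 0 0 0;5 0.44 -4.02 0 0 0 0;5 0.44 -4.02 0 0 0 0';python3 -m handwheel '5 0.44 -4.02 0 0 0 0;5 0.44 -4.02 0 0 0 0;5 0 0 0 0 0 0;5 0 0 0 0 0 0'; done >/dev/null
python3 - <<'E'
from h import *
p=blanks("w10",.028)
go(540,260,49,-37)
E
```

```text
strip None [(0.15, [52.0, 227.0])]
bar None []
block (0.81, (541.4, 258.4), (27.3, 27.2), -39.8, 728) [(0.55, [106.0, 280.0])]
slug (0.56, (597.3, 315.5), (36.9, 33.2), 42.6, 1170) [(0.61, [49.0, 228.0])]
pos [457.8 260.3 234.4] yaw -0.09 shift [ 8.22  0.02 18.54] turn 36.91 t 27.33 w 0.05011510049470044 ft [-0.7  0.2  0.1] gf 0.0
```

View pics/w10.png

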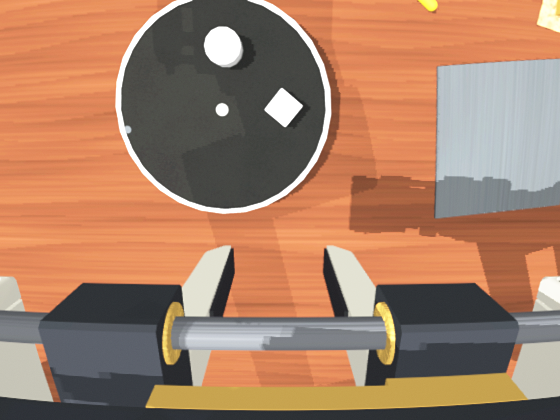

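The block is at (107,283) and the slug at (46,223); both stayed put. I go down to the block at yaw -39°.

```bash
python3 -m handwheel '4.5 4.15 0.1 0 0 0 0;4.5 4.15 0.1 0 0 0 0;4.5 0 0 2.5 0 0 6.5;4.5 0 0 2.5 0 0 6.5;4.5 0 0 2.5 0 0 6.5'; python3 -m handwheel '4.5 0 0 2.5 0 0 6.5;4.5 0 0 2.5 0 0 6.5;4.5 0 0 2.5 0 0 6.5;4.5 0 0 0 0 0 0;4.5 0 0 0 0 0 0';python3 - <<'E'
from h import *
go(541.5,258.7,44,-39)
E
```

```text
time: 27.75
position: [0.5417, 0.2586, 0.1584]
tool_rot: [[0.94, -0.341, 0.001], [-0.341, -0.94, 0.0], [0.001, -0.001, -1.0]]
ft_force: [0.4, 0.2, -1.3]
width: 0.0448
grasp_force: 0.0
time: 28.17
position: [0.5397, 0.2586, 0.0833]
tool_rot: [[0.779, -0.627, -0.003], [-0.627, -0.779, -0.001], [-0.002, 0.003, -1.0]]
ft_force: [1.3, 0.0, 0.0]
width: 0.0447
grasp_force: 0.0
pos [539.7 258.6  83.3] yaw -38.84 shift [ 0.14 -0.13  3.93] turn 0.16 t 28.17 w 0.044690441530134434 ft [1.3 0.  0. ] gf 0.0
```

```bash
python3 -m handwheel '4.5 0.15 -0.1 2.5 0 0 0;4.5 0 0 1.3 0 0 0;4.5 0 0 0.1 0 0 0;4.5 0 0 0 0 0 0;1 0 0 0 0 0 0' 20;python3 -m handwheel '1 0 0 0 0 0 0;1 0 0 0 0 0 0;1 0 0 0 0 0 0;1 0 0 0 0 0 0;1 0 0 0 0 0 0';python3 -m handwheel '1 0 0 -3 0 0 0;1 0 0 -3 0 0 0;1 0 0 0 0 0 -6.5;1 0 0 0 0 0 -6.5;1 0 0 0 0 0 -6.5';python3 -m handwheel '1 0 0 0 0 0 -6.5;1 0 0 0 0 0 -6.5;1 0 0 0 0 0 -6.5;1 0 0 0 0 0 0;1 0 0 0 0 0 0'; python3 - <<'E'
from h import *
go(510,-6,104,0)
E
```

```text
time: 28.58
position: [0.5437, 0.2594, 0.0472]
tool_rot: [[0.778, -0.628, 0.003], [-0.628, -0.778, 0.001], [0.002, -0.003, -1.0]]
ft_force: [-0.3, -0.7, 1.0]
width: 0.0415
grasp_force: 0.0
time: 29.0
position: [0.5432, 0.2592, 0.0465]
tool_rot: [[0.777, -0.629, 0.002], [-0.629, -0.777, 0.0], [0.001, -0.002, -1.0]]
ft_force: [-0.7, -1.1, 6.3]
width: 0.0266
grasp_force: 20.0
time: 29.42
position: [0.5425, 0.2593, 0.106]
tool_rot: [[0.945, -0.328, 0.001], [-0.328, -0.945, 0.0], [0.001, -0.001, -1.0]]
ft_force: [-0.3, -0.6, -2.4]
width: 0.0266
grasp_force: 20.0
time: 29.83
position: [0.5421, 0.2591, 0.105]
tool_rot: [[1.0, -0.003, -0.0], [-0.003, -1.0, -0.0], [-0.0, 0.0, -1.0]]
ft_force: [-0.4, 0.4, -1.7]
width: 0.0268
grasp_force: 20.0
pos [542.1 259.1 105. ] yaw -0.18 shift [-3.13 26.52  0.11] turn -0.18 t 29.83 w 0.026779893268717807 ft [-0.4  0.4 -1.7] gf 20.0
```

```bash
python3 -m handwheel '1 -0.45 3.79 0 0 0 0;1 -0.45 3.79 0 0 0 0;1 -0.45 3.79 0 0 0 0;1 -0.45 3.79 0 0 0 0;1 -0.45 3.79 0 0 0 0';python3 -m handwheel '1 -0.45 3.79 0 0 0 0;1 -0.45 3.79 0 0 0 0;1 0 0 3.5 0 0 0;1 0 0 3 0 0 0;1 0 0 1 0 0 0';python3 -m handwheel '1 0 0 0 0 0 0;1 0 0 0 0 0 0';python3 - <<'E'
from h import *
go(510,-6,23,0)
E
```

```text
time: 30.25
position: [0.5193, 0.0683, 0.1052]
tool_rot: [[1.0, -0.003, 0.0], [-0.003, -1.0, -0.0], [0.0, 0.0, -1.0]]
ft_force: [0.9, -0.2, -0.3]
width: 0.027
grasp_force: 20.0
time: 30.67
position: [0.5083, -0.0067, 0.0271]
tool_rot: [[1.0, -0.005, -0.005], [-0.005, -1.0, 0.001], [-0.005, -0.001, -1.0]]
ft_force: [-1.2, 0.4, -1.8]
width: 0.0266
grasp_force: 20.0
time: 30.83
position: [0.5108, -0.0058, 0.0303]
tool_rot: [[1.0, -0.001, -0.001], [-0.001, -1.0, 0.0], [-0.001, -0.0, -1.0]]
ft_force: [-0.1, -0.3, -0.5]
width: 0.0266
grasp_force: 20.0
pos [510.8  -5.8  30.3] yaw -0.04 shift [-0.08  0.02  0.73] turn -0.04 t 30.83 w 0.02663000843869938 ft [-0.1 -0.3 -0.5] gf 20.0
```

```bash
python3 -m handwheel '1 0 0 0.5 0 0 0;1 0 0 0.15 0 0 0;1 0 0 0 0 0 0;1 0 0 0 0 0 0';python3 -m handwheel '4.5 0 0 0.05 0 0 0;4.5 0 0 0 0 0 0;4.5 0 0 0 0 0 0;4.5 0 0 -1 0 0 0;4.5 0 0 -3 0 0 0';python3 -m handwheel '4.5 0 0 -4 0 0 0;4.5 0 0 -4 0 0 0;4.5 0 0 -4 0 0 0;4.5 0 0 -4 0 0 0;4.5 0 0 0 0 0 0';python3 - <<'E'
from h import *
p=pic("wrist");print(outline(p,"block",.022))
print(outline(p,"gauge",.05));dark(p,.097,(671,-95))
go(671,-95,100,0)
E
```

```text
time: 31.17
position: [0.5114, -0.0059, 0.0244]
tool_rot: [[1.0, 0.001, 0.001], [0.001, -1.0, -0.0], [0.001, 0.0, -1.0]]
ft_force: [-0.1, -0.4, -1.4]
width: 0.0267
grasp_force: 20.0
time: 31.58
position: [0.5079, -0.0056, 0.0608]
tool_rot: [[1.0, -0.0, -0.008], [-0.0, -1.0, 0.002], [-0.008, -0.002, -1.0]]
ft_force: [-0.7, 0.1, -0.2]
width: 0.045
grasp_force: 0.0
time: 32.0
position: [0.515, -0.0071, 0.2326]
tool_rot: [[1.0, 0.0, 0.015], [0.0, -1.0, -0.004], [0.015, 0.004, -1.0]]
ft_force: [1.2, 0.1, -0.7]
width: 0.0446
grasp_force: 0.0
(0.78, (512.8, -6.3), (28.1, 25.4), -0.1, 547)
(0.72, (673.5, -92.9), (97.5, 54.6), -89.9, 3950)
dark ((670.3216552734375, -90.44568634033203), (27.145458221435547, 28.268871307373047), 1.812453269958496)
pos [510.7  -6.2 223.8] yaw 0.0 shift [16.02  8.88 12.41] turn 0.0 t 32.15 w 0.04491592267047413 ft [-0.   0.3 -0.7] gf 0.0
```

```bash
python3 -m handwheel '4.5 3.22 1.78 0 0 0 0;4.5 3.22 1.78 0 0 0 0;4.5 3.22 1.78 0 0 0 0;4.5 3.22 1.78 0 0 0 0;4.5 3.22 1.78 0 0 0 0';python3 -m handwheel '4.5 0 0 4 0 0 0;4.5 0 0 4 0 0 0;4.5 0 0 2 0 0 0;4.5 0 0 0 0 0 0;4.5 0 0 0 0 0 0';python3 - <<'E'
from h import *
go(671.5,-95.3,78,0)
E
```

```text
time: 32.57
position: [0.672, -0.0957, 0.2204]
tool_rot: [[1.0, 0.0, -0.004], [0.0, -1.0, 0.001], [-0.004, -0.001, -1.0]]
ft_force: [0.6, 0.2, 0.5]
width: 0.0451
grasp_force: 0.0
time: 32.98
position: [0.6699, -0.0947, 0.1201]
tool_rot: [[1.0, -0.0, -0.006], [-0.0, -1.0, 0.002], [-0.006, -0.002, -1.0]]
ft_force: [-0.3, -0.7, 0.2]
width: 0.0451
grasp_force: 0.0
pos [669.9 -94.7 120.1] yaw -0.0 shift [0.18 0.07 4.2 ] turn -0.0 t 32.98 w 0.045127653313537186 ft [-0.3 -0.7  0.2] gf 0.0
```

```bash
python3 -m handwheel '4.5 0.15 0 2.5 0 0 0;4.5 0 0 1.3 0 0 0;4.5 0 0 0.35 0 0 0;4.5 0 0 0 0 0 0; 1.5 0 0 0 0 0 0' 25; python3 -m handwheel '1.5 0 0 0 0 0 0;1.5 0 0 0 0 0 0;1.5 0 0 0 0 0 0;1.5 0 0 0 0 0 0;1.5 0 0 0 0 0 0' 25;python3 -m handwheel '1.5 0 0 -1 0 0 0;1.5 0 0 -2 0 0 0;1.5 0 0 -2 0 0 0;1.5 -3.2 -1.8 0 0 0 0;1.5 -3.2 -1.8 0 0 0 0';python3 -m handwheel '1.5 -3.2 -1.8 0 0 0 0;1.5 -3.2 -1.8 0 0 0 0;1.5 -3.2 -1.8 0 0 0 0;1.5 0 0 0 0 0 0;1.5 0 0 0 0 0 0'
python3 - <<'E'
from h import *
p=pic("wrist");print(outline(p,"block",.022))
go(512,-6,78,0)
E
```

```text
time: 33.4
position: [0.6743, -0.0954, 0.0836]
tool_rot: [[1.0, 0.0, 0.003], [0.0, -1.0, -0.001], [0.003, 0.001, -1.0]]
ft_force: [0.7, 0.1, -0.8]
width: 0.0415
grasp_force: 0.0
time: 33.82
position: [0.6739, -0.0954, 0.0829]
tool_rot: [[1.0, 0.0, 0.002], [0.0, -1.0, -0.001], [0.002, 0.001, -1.0]]
ft_force: [-0.9, 0.4, 5.6]
width: 0.0216
grasp_force: 25.0
time: 34.23
position: [0.6105, -0.0601, 0.1326]
tool_rot: [[1.0, -0.001, 0.003], [-0.001, -1.0, -0.001], [0.003, 0.001, -1.0]]
ft_force: [-0.4, 1.2, -4.9]
width: 0.0218
grasp_force: 25.0
time: 34.65
position: [0.5104, -0.0037, 0.1313]
tool_rot: [[1.0, 0.002, -0.003], [0.002, -1.0, 0.001], [-0.003, -0.001, -1.0]]
ft_force: [1.0, 0.0, -3.6]
width: 0.0216
grasp_force: 25.0
(0.66, (514.3, -5.8), (28.9, 27.2), 1.0, 899)
pos [513.9  -5.3 132. ] yaw 0.02 shift [-0.2   0.06  5.4 ] turn 0.02 t 34.75 w 0.021802800668854937 ft [ 0.2 -0.3 -4.6] gf 25.0
```

```bash
python3 -m handwheel '1.5 0 0 2.5 0 0 0;1.5 0 0 1.5 0 0 0;1.5 0 0 0.5 0 0 0;1.5 0 0 0 0 0 0;1.5 0 0 0 0 0 0'; python3 -m handwheel '1.5 0 0 0.15 0 0 0;1.5 0 0 0 0 0 0;1.5 0 0 0 0 0 0'
python3 - <<'E'
from h import *
go(513,-6,84,0)
E
```

```text
time: 35.17
position: [0.5138, -0.0057, 0.0868]
tool_rot: [[1.0, -0.0, -0.001], [-0.0, -1.0, -0.0], [-0.001, 0.0, -1.0]]
ft_force: [-1.1, -0.8, -1.9]
width: 0.0221
grasp_force: 25.0
time: 35.42
position: [0.514, -0.0055, 0.0859]
tool_rot: [[1.0, 0.0, 0.002], [0.0, -1.0, -0.001], [0.002, 0.001, -1.0]]
ft_force: [-0.5, -1.6, -2.1]
width: 0.0219
grasp_force: 25.0
pos [514.   -5.5  85.9] yaw 0.01 shift [-0.1   0.05  0.19] turn 0.01 t 35.42 w 0.021925011549950933 ft [-0.5 -1.6 -2.1] gf 25.0
```

```bash
python3 -m handwheel '1.5 0 0 0.15 0 0 0;1.5 0 0 0 0 0 0;4 0 0 0 0 0 0;4 0 0 0 0 0 0;4 0 0 0 0 0 0'; python3 -m handwheel '4 0 0 0 0 0 0;4 0 0 0 0 0 0;4 0 0 0 0 0 0;4 0 0 0 0 0 0;4 0 0 0 0 0 0' ; python3 -m handwheel '4 0 0 0 0 0 0;4 0 0 0 0 0 0;4 0 0 0 0 0 0;4 0 0 0 0 0 0;4 0 0 0 0 0 0';python3 -m handwheel '4 0 0 0 0 0 0;4 0 0 0 0 0 0;4 0 0 0 0 0 0;4 0 0 0 0 0 0;4 0 0 0 0 0 0'; python3 - <<'E'
from h import *
go(513,-6,84,0)
s=pic("scene");p=pic("wrist")
q=proj(s,(.512,-.006,.04)).astype(int);a=s["img"][q[0]-40:q[0]+40,q[1]-40:q[1]+40]
b=p["img"][150:300,180:380]
a=cv2.resize(a,(400,400),interpolation=2);b=cv2.resize(b,(400,300));b=cv2.copyMakeBorder(b,0,100,0,0,0)
cv2.imwrite("pics/c11.png",np.hstack([a,b]))
E
```

```text
time: 35.83
position: [0.5136, -0.0051, 0.0839]
tool_rot: [[1.0, 0.0, 0.001], [0.0, -1.0, 0.0], [0.001, -0.0, -1.0]]
ft_force: [-0.8, -0.2, 0.4]
width: 0.037
grasp_force: 0.0
time: 36.25
position: [0.5133, -0.0052, 0.0837]
tool_rot: [[1.0, 0.0, -0.0], [0.0, -1.0, 0.0], [-0.0, -0.0, -1.0]]
ft_force: [0.3, 0.4, -0.6]
width: 0.0399
grasp_force: 0.0
time: 36.67
position: [0.5133, -0.0052, 0.0836]
tool_rot: [[1.0, 0.0, -0.0], [0.0, -1.0, 0.0], [-0.0, -0.0, -1.0]]
ft_force: [0.2, -0.1, 1.2]
width: 0.04
grasp_force: 0.0
time: 37.08
position: [0.5133, -0.0052, 0.0837]
tool_rot: [[1.0, 0.0, -0.0], [0.0, -1.0, 0.0], [-0.0, -0.0, -1.0]]
ft_force: [-0.5, 0.7, 0.0]
width: 0.0403
grasp_force: 0.0
pos [513.3  -5.2  83.7] yaw 0.0 shift [-0.03  0.08 -0.03] turn 0.0 t 37.08 w 0.04026713914939721 ft [-0.5  0.7  0. ] gf 0.0
```

View pics/c11.png

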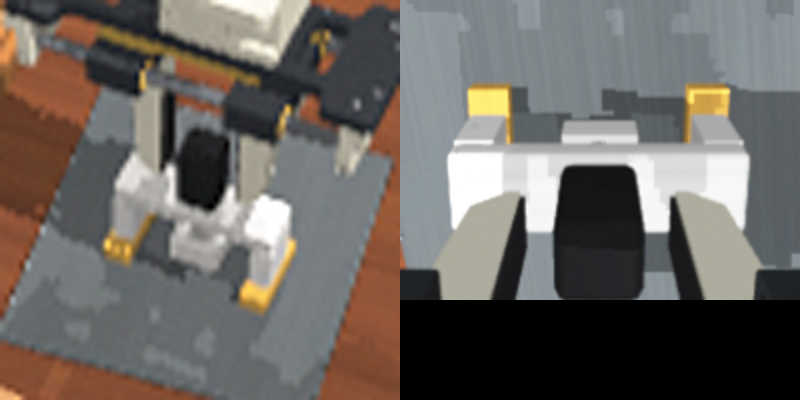

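The gauge stands level astride the block, with the foot on it, and 1.3 s has passed. Back to the pad.

```bash
python3 -m handwheel '1.5 0 0 0 0 0 0;1.5 0 0 0 0 0 0;1.5 0 0 0 0 0 0;1.5 0 0 0 0 0 0;1.5 0 0 0 0 0 0' 25; python3 -m handwheel '1.5 0 0 -0.5 0 0 0;1.5 0 0 -2 0 0 0;1.5 0 0 -2.5 0 0 0;1.5 3.18 1.8 0 0 0 0;1.5 3.18 1.8 0 0 0 0'; python3 -m handwheel '1.5 3.18 1.8 0 0 0 0;1.5 3.18 1.8 0 0 0 0;1.5 3.18 1.8 0 0 0 0;1.5 0 0 2.5 0 0 0;1.5 0 0 1 0 0 0' ;python3 -m handwheel '1.5 0 0 0.5 0 0 0;1.5 0 0 0 0 0 0;1.5 0 0 0 0 0 0'; python3 - <<'E'
from h import *
go(673,-95.5,82.9,0)
E
```

```text
time: 37.6
position: [0.5133, -0.0053, 0.0836]
tool_rot: [[1.0, 0.0, -0.0], [0.0, -1.0, -0.0], [-0.0, 0.0, -1.0]]
ft_force: [0.2, -0.9, 0.9]
width: 0.0216
grasp_force: 25.0
time: 38.02
position: [0.5771, -0.0405, 0.1356]
tool_rot: [[1.0, 0.002, 0.002], [0.002, -1.0, -0.0], [0.002, 0.0, -1.0]]
ft_force: [1.5, -0.7, -4.8]
width: 0.0215
grasp_force: 25.0
time: 38.43
position: [0.6728, -0.0964, 0.0958]
tool_rot: [[1.0, -0.001, -0.002], [-0.001, -1.0, 0.001], [-0.002, -0.001, -1.0]]
ft_force: [-1.3, 0.7, -5.8]
width: 0.0219
grasp_force: 25.0
time: 38.68
position: [0.6714, -0.0944, 0.0935]
tool_rot: [[1.0, 0.001, -0.002], [0.001, -1.0, 0.001], [-0.002, -0.001, -1.0]]
ft_force: [-0.5, 0.7, -4.4]
width: 0.0216
grasp_force: 25.0
pos [671.4 -94.4  93.5] yaw 0.03 shift [0.16 0.11 1.06] turn 0.03 t 38.68 w 0.021646457410126774 ft [-0.5  0.7 -4.4] gf 25.0
```

```bash
python3 -m handwheel '1.5 0 0 0.8 0 0 0;1.5 0 0 0.2 0 0 0;1.5 0 0 0 0 0 0;1.5 0 0 0 0 0 0'; python3 -m handwheel '1.5 0 0 0.1 0 0 0;4.5 0 0 0 0 0 0;4.5 0 0 0 0 0 0;4.5 0 0 0 0 0 0;4.5 0 0 0 0 0 0';python3 -m handwheel '4.5 0 0 -2 0 0 0;4.5 0 0 -3 0 0 0;4.5 0 0 -4 0 0 0;4.5 0 0 -3 0 0 0;4.5 -3.2 -1.8 0 0 0 0'; python3 -m handwheel '4.5 -3.2 -1.8 0 0 0 0; 4.5 -3.2 -1.8 0 0 0 0; 4.5 0 0 0 0 0 0;4.5 0 0 0 0 0 0' ;python3 - <<'E'
from h import *
p=pic("wrist");cv2.imwrite("pics/w12.png",p["img"])
print(outline(p,"block",.022),outline(p,"gauge",.05));dark(p,.097,(671,-95))
go(513,-6,24,0)
E
```

```text
time: 39.02
position: [0.6722, -0.095, 0.084]
tool_rot: [[1.0, 0.0, 0.0], [0.0, -1.0, -0.0], [0.0, 0.0, -1.0]]
ft_force: [1.4, 0.1, -4.2]
width: 0.0218
grasp_force: 25.0
time: 39.43
position: [0.6729, -0.0954, 0.0835]
tool_rot: [[1.0, 0.0, 0.001], [0.0, -1.0, -0.0], [0.001, 0.0, -1.0]]
ft_force: [-0.3, -0.2, 0.1]
width: 0.0428
grasp_force: 0.0
time: 39.85
position: [0.649, -0.0817, 0.2117]
tool_rot: [[1.0, -0.002, 0.02], [-0.002, -1.0, -0.007], [0.02, 0.007, -1.0]]
ft_force: [0.2, 0.7, 1.4]
width: 0.0451
grasp_force: 0.0
time: 40.18
position: [0.5748, -0.0401, 0.2034]
tool_rot: [[1.0, 0.001, 0.0], [0.001, -1.0, -0.0], [0.0, 0.0, -1.0]]
ft_force: [0.6, -0.1, 0.3]
width: 0.0449
grasp_force: 0.0
(0.64, (514.1, -6.5), (34.8, 29.0), 0.1, 733) (0.59, (673.2, -95.7), (94.0, 39.2), -90.0, 3761)
dark ((675.0196533203125, -92.70780181884766), (20.355497360229492, 25.151464462280273), 0.820399820804596)
pos [577.7 -41.9 203.4] yaw -0.01 shift [-6.52 -3.6  17.92] turn -0.01 t 40.33 w 0.044804356810535614 ft [ 0.1 -1.3  0.5] gf 0.0
```

```bash
python3 -m handwheel '4.5 -3.25 -1.8 0 0 0 0; 4.5 -3.25 -1.8 0 0 0 0; 4.5 0 0 4 0 0 0; 4.5 0 0 4 0 0 0;4.5 0 0 4 0 0 0'; python3 -m handwheel '4.5 0 0 3 0 0 0; 4.5 0 0 1.5 0 0 0; 4.5 0 0 0 0 0 0;4.5 0 0 0 0 0 0';python3 - <<'E'
from h import *
go(512.5,-6,22.5,0)
E
```

```text
time: 40.75
position: [0.5135, -0.0058, 0.0827]
tool_rot: [[1.0, -0.0, 0.005], [-0.0, -1.0, -0.001], [0.005, 0.001, -1.0]]
ft_force: [0.3, -0.4, 0.5]
width: 0.045
grasp_force: 0.0
time: 41.08
position: [0.512, -0.0057, 0.0369]
tool_rot: [[1.0, -0.001, -0.001], [-0.001, -1.0, 0.0], [-0.001, -0.0, -1.0]]
ft_force: [-0.2, 0.4, 0.9]
width: 0.0451
grasp_force: 0.0
pos [512.   -5.7  36.9] yaw -0.03 shift [0.05 0.03 1.44] turn -0.03 t 41.08 w 0.045083180830965484 ft [-0.2  0.4  0.9] gf 0.0
```

```bash
python3 -m handwheel '4.5 0.05 0 1 0 0 0; 4.5 0 0 0.4 0 0 0; 4.5 0 0 0 0 0 0;1 0 0 0 0 0 0;1 0 0 0 0 0 0' 20;python3 -m handwheel '1 0 0 0 0 0 0;1 0 0 0 0 0 0;1 0 0 0 0 0 0;1 0 0 0 0 0 0' ;python3 -m handwheel '1 0 0 -2.5 0 0 0; 1 0 0 -4 0 0 0; 1 0.39 3.69 0 0 0 0; 1 0.39 3.69 0 0 0 0;1 0.39 3.69 0 0 0 0' ;python3 -m handwheel '1 0.39 3.69 0 0 0 0;1 0.39 3.69 0 0 0 0;1 0.39 3.69 0 0 0 0;1 0.39 3.69 0 0 0 0;1 0.39 3.69 0 0 0 0' ;python3 -m handwheel '1 0.39 3.69 0 0 0 0;1 0 0 0 0 0 0;1 0 0 0 0 0 0;1 0 0 0 0 0 0' ;python3 - <<'E'
from h import *
go(547,-338,24,0)
E
```

```text
time: 41.5
position: [0.5123, -0.0053, 0.0243]
tool_rot: [[1.0, 0.0, 0.001], [0.0, -1.0, -0.0], [0.001, 0.0, -1.0]]
ft_force: [0.0, -0.1, -0.6]
width: 0.0362
grasp_force: 0.0
time: 41.83
position: [0.5122, -0.0053, 0.0242]
tool_rot: [[1.0, 0.0, 0.001], [0.0, -1.0, -0.0], [0.001, 0.0, -1.0]]
ft_force: [-0.7, 0.8, 4.3]
width: 0.0269
grasp_force: 20.0
time: 42.25
position: [0.5239, -0.1165, 0.0895]
tool_rot: [[1.0, 0.002, 0.001], [0.002, -1.0, -0.001], [0.001, 0.001, -1.0]]
ft_force: [0.4, 0.1, -0.7]
width: 0.0267
grasp_force: 20.0
time: 42.67
position: [0.5426, -0.3019, 0.0881]
tool_rot: [[1.0, -0.0, -0.001], [-0.0, -1.0, 0.001], [-0.001, -0.001, -1.0]]
ft_force: [0.8, -0.3, -1.1]
width: 0.0268
grasp_force: 20.0
time: 43.0
position: [0.5462, -0.3366, 0.0877]
tool_rot: [[1.0, -0.001, -0.001], [-0.001, -1.0, 0.002], [-0.001, -0.002, -1.0]]
ft_force: [-1.1, -0.2, -1.9]
width: 0.0266
grasp_force: 20.0
pos [ 546.2 -336.6   87.7] yaw -0.04 shift [0.08 0.15 6.37] turn -0.04 t 43.0 w 0.026576454074572983 ft [-1.1 -0.2 -1.9] gf 20.0
```

```bash
python3 -m handwheel '1 0.08 0.1 3 0 0 0; 1 0 0 2 0 0 0; 1 0 0 0.7 0 0 0;1 0 0 0.3 0 0 0;1 0 0 0 0 0 0';python3 -m handwheel '1 0 0 0.1 0 0 0;1 0 0 0 0 0 0;4 0 0 0 0 0 0;4 0 0 0 0 0 0;4 0 0 0 0 0 0' ;python3 -m handwheel '4.5 0 0 -2 0 0 0;4.5 0 0 -4 0 0 0;4.5 0 0 -4 0 0 0;4.5 0 0 -4 0 0 0; 4.5 0 0 -4 0 0 0';python3 - <<'E'
from h import *
p=pic("wrist");print(outline(p,"block",.023),outline(p,"dish",.018),outline(p,"gauge",.05))
go(510,300,210,0)
E
```

```text
time: 43.42
position: [0.5477, -0.3369, 0.0284]
tool_rot: [[1.0, 0.001, -0.001], [0.001, -1.0, 0.001], [-0.001, -0.001, -1.0]]
ft_force: [-0.1, 0.1, -0.5]
width: 0.0266
grasp_force: 20.0
time: 43.83
position: [0.5482, -0.3387, 0.0285]
tool_rot: [[1.0, 0.0, 0.001], [0.0, -1.0, -0.001], [0.001, 0.001, -1.0]]
ft_force: [0.3, -0.1, 0.0]
width: 0.0387
grasp_force: 0.0
time: 44.25
position: [0.5475, -0.3382, 0.2099]
tool_rot: [[1.0, -0.0, 0.0], [-0.0, -1.0, -0.0], [0.0, 0.0, -1.0]]
ft_force: [0.5, 0.3, -0.2]
width: 0.045
grasp_force: 0.0
(0.71, (548.2, -339.0), (27.5, 26.0), -0.0, 645) (0.74, (576.6, -337.4), (142.0, 141.8), -70.6, 13391) (0.83, (670.2, -118.3), (97.6, 41.9), 87.5, 3320)
pos [ 548.4 -338.9  209.8] yaw 0.0 shift [ -3.84 -63.89  -0.21] turn 0.0 t 44.45 w 0.04517158231306164 ft [ 0.3  0.6 -0. ] gf 0.0
```

```bash
python3 -m handwheel '6 -0.24 -4.0 0 0 0 0;6 -0.24 -4.0 0 0 0 0;6 -0.24 -4.0 0 0 0 0;6 -0.24 -4.0 0 0 0 0;6 -0.24 -4.0 0 0 0 0'; python3 -m handwheel '6 -0.24 -4.0 0 0 0 0;6 -0.24 -4.0 0 0 0 0;6 -0.24 -4.0 0 0 0 0;6 -0.24 -4.0 0 0 0 0;6 -0.24 -4.0 0 0 0 0' >/dev/null; python3 -m handwheel '6 -0.24 -4.0 0 0 0 0;6 -0.24 -4.0 0 0 0 0;6 -0.24 -4.0 0 0 0 0;6 -0.24 -4.0 0 0 0 0;6 -0.24 -4.0 0 0 0 0'>/dev/null; python3 -m handwheel '6 -0.24 -4 0 0 0 0;6 0 0 0 0 0 0;6 0 0 0 0 0 0'
python3 - <<'E'
from h import *
p=blanks("w13",.028,["slug"])
t=pic("top");s=pic("scene");print(outline(t,"slug",.051),outline(s,"slug",.045),outline(t,"block",.023),outline(t,"strip",.014))
go(597,317,45,0)
E
```

```text
time: 44.87
position: [0.5341, -0.1362, 0.2055]
tool_rot: [[1.0, -0.001, -0.003], [-0.001, -1.0, 0.002], [-0.003, -0.002, -1.0]]
ft_force: [1.3, -0.2, -0.3]
width: 0.0601
grasp_force: 0.0
time: 45.95
position: [0.5076, 0.3033, 0.2054]
tool_rot: [[1.0, 0.004, -0.004], [0.004, -1.0, -0.001], [-0.004, 0.001, -1.0]]
ft_force: [0.1, -0.4, -0.1]
width: 0.0599
grasp_force: 0.0
slug (0.58, (598.3, 316.7), (33.1, 31.7), -1.2, 1093) [(0.81, [101.0, 266.0])]
(0.45, (597.2, 314.9), (35.3, 34.4), 88.8, 156) (0.54, (603.2, 316.2), (47.1, 33.8), -7.5, 217) (0.63, (544.1, -336.0), (24.8, 24.2), 88.6, 93) (0.65, (406.4, -218.3), (53.7, 16.2), -1.3, 123)
pos [509.7 300.7 207.8] yaw -0.09 shift [ 8.73 -1.64 16.28] turn -0.09 t 46.4 w 0.059865852703339335 ft [ 0.4 -0.8  0.1] gf 0.0
```

View pics/w13.png

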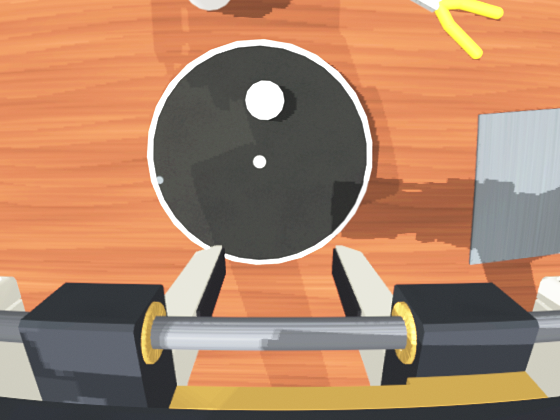

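The slug is at (101,265) on the platter, alone, and measures (598,316.5). I go down to grip it.

```bash
python3 -m handwheel '6 2.94 -0.55 0 0 0 0;6 2.94 -0.55 0 0 0 0;6 2.94 -0.5 0 0 0 0;6 0 0 4 0 0 0;6 0 0 4 0 0 0';python3 -m handwheel '6 0 0 4 0 0 0;6 0 0 2 0 0 0;6 0 0 0 0 0 0;6 0 0 0 0 0 0'
python3 - <<'E'
from h import *
go(598,316.6,45,0)
E
```

```text
time: 46.82
position: [0.6021, 0.318, 0.1299]
tool_rot: [[1.0, -0.002, 0.009], [-0.002, -1.0, 0.003], [0.009, -0.003, -1.0]]
ft_force: [0.6, 0.1, -1.6]
width: 0.0599
grasp_force: 0.0
time: 47.15
position: [0.5971, 0.3171, 0.0668]
tool_rot: [[1.0, -0.001, -0.002], [-0.001, -1.0, -0.001], [-0.002, 0.001, -1.0]]
ft_force: [0.3, -0.1, 0.8]
width: 0.0598
grasp_force: 0.0
pos [597.1 317.1  66.8] yaw -0.03 shift [0.1  0.05 2.18] turn -0.03 t 47.15 w 0.05979482243801257 ft [ 0.3 -0.1  0.8] gf 0.0
```

```bash
python3 -m handwheel '6 0.1 0 1.5 0 0 0;6 0 0 0.65 0 0 0;6 0 0 0 0 0 0;2 0 0 0 0 0 0;2 0 0 0 0 0 0' 25;python3 -m handwheel '2 0 0 0 0 0 0;2 0 0 0 0 0 0;2 0 0 0 0 0 0;2 0 0 0 0 0 0;2 0 0 0 0 0 0';python3 -m handwheel '2 0 0 -3 0 0 0;2 0 0 -3 0 0 0;2 -0.97 3.6 0 0 0 0;2 -0.97 3.6 0 0 0 0;2 -0.97 3.6 0 0 0 0';python3 -m handwheel '2 -0.97 3.6 0 0 0 0;2 -0.97 3.6 0 0 0 0;2 -0.97 3.6 0 0 0 0;2 -0.97 3.6 0 0 0 0;2 -0.97 3.6 0 0 0 0';python3 -m handwheel '2 -0.97 3.6 0 0 0 0;2 0 0 3 0 0 0;2 0 0 3 0 0 0;2 0 0 0 0 0 0;2 0 0 0 0 0 0'
python3 - <<'E'
from h import *
go(511,-6,24,0)
E
```

```text
time: 47.57
position: [0.5994, 0.318, 0.0479]
tool_rot: [[1.0, 0.0, 0.002], [-0.0, -1.0, 0.001], [0.002, -0.001, -1.0]]
ft_force: [0.6, 0.3, -0.6]
width: 0.0508
grasp_force: 0.0
time: 47.98
position: [0.5989, 0.3179, 0.0469]
tool_rot: [[1.0, 0.0, 0.001], [0.0, -1.0, 0.0], [0.001, -0.0, -1.0]]
ft_force: [-1.3, -0.6, 4.0]
width: 0.0333
grasp_force: 25.0
time: 48.4
position: [0.5688, 0.2092, 0.1062]
tool_rot: [[1.0, 0.002, 0.0], [0.002, -1.0, -0.0], [0.0, 0.0, -1.0]]
ft_force: [0.6, -0.5, -1.8]
width: 0.0336
grasp_force: 25.0
time: 48.82
position: [0.5198, 0.0283, 0.1058]
tool_rot: [[1.0, 0.0, -0.001], [0.0, -1.0, 0.0], [-0.001, -0.0, -1.0]]
ft_force: [0.5, 0.0, -1.2]
width: 0.0334
grasp_force: 25.0
time: 49.23
position: [0.5094, -0.006, 0.0449]
tool_rot: [[1.0, -0.0, -0.005], [-0.0, -1.0, 0.001], [-0.005, -0.001, -1.0]]
ft_force: [-0.6, 1.0, -1.8]
width: 0.0335
grasp_force: 25.0
pos [509.4  -6.   44.9] yaw -0.02 shift [0.17 0.   2.09] turn -0.02 t 49.23 w 0.03351862476880428 ft [-0.6  1.  -1.8] gf 25.0
```

```bash
python3 -m handwheel '2 0.1 0 1.5 0 0 0;2 0 0 0.5 0 0 0;2 0 0 0 0 0 0;2 0 0 0 0 0 0';python3 -m handwheel '2 0 0 0.1 0 0 0;2 0 0 0 0 0 0;5.5 0 0 0 0 0 0;5.5 0 0 0 0 0 0;5.5 0 0 0 0 0 0';python3 -m handwheel '5.5 0 0 -2 0 0 0;5.5 0 0 -4 0 0 0;5.5 0 0 -4 0 0 0;5.5 0 0 -4 0 0 0;5.5 0 0 -4 0 0 0';python3 -m handwheel '4.5 0 0 -2 0 0 0;4.5 0 0 0 0 0 0';python3 - <<'E'
from h import *
p=pic("wrist");print(outline(p,"slug",.027))
print(outline(p,"gauge",.05));dark(p,.097,(671,-95))
go(672.5,-95.3,120,0)
E
```

```text
time: 49.57
position: [0.5127, -0.0059, 0.027]
tool_rot: [[1.0, 0.001, 0.001], [0.001, -1.0, -0.0], [0.001, 0.0, -1.0]]
ft_force: [-0.0, -0.4, -1.3]
width: 0.0332
grasp_force: 25.0
time: 49.98
position: [0.5126, -0.0064, 0.0256]
tool_rot: [[1.0, 0.0, 0.001], [0.0, -1.0, -0.0], [0.001, 0.0, -1.0]]
ft_force: [0.1, 0.7, -0.1]
width: 0.0487
grasp_force: 0.0
time: 50.4
position: [0.5118, -0.0062, 0.2072]
tool_rot: [[1.0, -0.0, 0.0], [-0.0, -1.0, 0.0], [0.0, -0.0, -1.0]]
ft_force: [0.4, -0.7, 0.9]
width: 0.0552
grasp_force: 0.0
time: 50.57
position: [0.5152, -0.0069, 0.2312]
tool_rot: [[1.0, 0.0, 0.011], [0.0, -1.0, -0.003], [0.011, 0.003, -1.0]]
ft_force: [1.2, -0.7, -0.7]
width: 0.0472
grasp_force: 0.0
(0.68, (418.5, -214.6), (135.9, 119.0), -84.1, 6289)
(0.71, (674.0, -93.2), (99.8, 55.6), -89.9, 4095)
dark ((670.1831665039062, -90.38267517089844), (26.90182113647461, 28.088768005371094), 1.8372000455856323)
pos [511.6  -6.2 224.4] yaw 0.0 shift [16.1   8.91 10.42] turn 0.0 t 50.72 w 0.04505902497972197 ft [-0.1  0.6  0.2] gf 0.0
```

```bash
python3 - <<'E'
from h import *
p=pic("wrist");cv2.imwrite("pics/w14.png",p["img"])
for r in env.cut_out("slug",p)[:3]: print(round(r["score"],2),r["at"],r["pixels"].sum(),(onz(p,r["at"],.027)*1000).round(1))
q=proj(p,(.512,-.006,.027)).astype(int);print(q);m=(p["img"].min(2)>190).astype(np.uint8);w=np.zeros_like(m);w[q[0]-30:q[0]+30,q[1]-30:q[1]+30]=m[q[0]-30:q[0]+30,q[1]-30:q[1]+30]
k=max(cv2.findContours(w,0,1)[0],key=cv2.contourArea)[:,0,:]
P=np.array([onz(p,(v,u),.027)[:2]*1000 for u,v in k],np.float32);print(cv2.minEnclosingCircle(P),cv2.minAreaRect(P))
E
python3 -m handwheel '4.5 3.22 1.78 0 0 0 0;4.5 3.22 1.78 0 0 0 0;4.5 3.22 1.78 0 0 0 0;4.5 3.22 1.78 0 0 0 0;4.5 3.22 1.78 0 0 0 0';python3 -m handwheel '4.5 0 0 4 0 0 0;4.5 0 0 4 0 0 0;4.5 0 0 2 0 0 0;4.5 0 0 0 0 0 0;4.5 0 0 0 0 0 0';python3 - <<'E'
from h import *
go(672,-95.3,80,0)
E
```

```text
0.8 [186.1, 279.2] 759 [513.7  -7.2  27. ]
0.6 [20.1, 375.7] 4033 [ 681.7 -102.4   27. ]
0.37 [118.9, 421.0] 713 [ 586.8 -157.3   27. ]
[187 278]
((512.3914184570312, -5.4916672706604), 17.919328689575195) ((511.8723449707031, -5.873939514160156), (33.17949295043945, 32.766021728515625), 89.95703887939453)
time: 51.23
position: [0.6738, -0.0959, 0.2226]
tool_rot: [[1.0, 0.0, -0.004], [0.0, -1.0, 0.001], [-0.004, -0.001, -1.0]]
ft_force: [0.8, 0.1, 0.5]
width: 0.045
grasp_force: 0.0
time: 51.65
position: [0.6716, -0.0949, 0.1222]
tool_rot: [[1.0, -0.0, -0.006], [-0.0, -1.0, 0.002], [-0.006, -0.002, -1.0]]
ft_force: [-0.2, -0.1, 0.5]
width: 0.0445
grasp_force: 0.0
pos [671.6 -94.9 122.2] yaw -0.0 shift [0.06 0.05 4.22] turn -0.0 t 51.65 w 0.04454045891937931 ft [-0.2 -0.1  0.5] gf 0.0
```

```bash
python3 -m handwheel '4.5 0.05 0 2.5 0 0 0;4.5 0 0 1.4 0 0 0;4.5 0 0 0.4 0 0 0;4.5 0 0 0 0 0 0; 1.5 0 0 0 0 0 0' 25; python3 -m handwheel '1.5 0 0 0 0 0 0;1.5 0 0 0 0 0 0;1.5 0 0 0 0 0 0;1.5 0 0 0 0 0 0;1.5 0 0 0 0 0 0' 25;python3 -m handwheel '1.5 0 0 -1 0 0 0;1.5 0 0 -2 0 0 0;1.5 0 0 -2.5 0 0 0;1.5 -3.22 -1.8 0 0 0 0;1.5 -3.22 -1.8 0 0 0 0';python3 -m handwheel '1.5 -3.22 -1.8 0 0 0 0;1.5 -3.22 -1.8 0 0 0 0;1.5 -3.22 -1.8 0 0 0 0;1.5 0 0 0 0 0 0;1.5 0 0 0 0 0 0'
python3 - <<'E'
from h import *
p=pic("wrist");print([(round(r["score"],2),(onz(p,r["at"],.027)*1000).round(1)) for r in env.cut_out("slug",p)[:2]])
go(513.5,-5.8,86,0)
E
```

```text
time: 52.07
position: [0.6748, -0.0955, 0.0841]
tool_rot: [[1.0, 0.0, 0.003], [0.0, -1.0, -0.001], [0.003, 0.001, -1.0]]
ft_force: [-0.0, -0.4, -0.5]
width: 0.0417
grasp_force: 0.0
time: 52.48
position: [0.6743, -0.0953, 0.0834]
tool_rot: [[1.0, 0.0, 0.002], [0.0, -1.0, -0.0], [0.002, 0.0, -1.0]]
ft_force: [-1.6, 1.3, 5.3]
width: 0.0219
grasp_force: 25.0
time: 52.9
position: [0.6108, -0.0604, 0.1386]
tool_rot: [[1.0, -0.001, 0.004], [-0.001, -1.0, -0.001], [0.004, 0.001, -1.0]]
ft_force: [-1.0, 0.4, -5.1]
width: 0.0221
grasp_force: 25.0
time: 53.32
position: [0.5098, -0.0039, 0.1368]
tool_rot: [[1.0, 0.002, -0.003], [0.002, -1.0, 0.001], [-0.003, -0.001, -1.0]]
ft_force: [1.9, 0.2, -3.2]
width: 0.0216
grasp_force: 25.0
[(0.72, array([515.5,  -7.7,  27. ]))]
pos [513.3  -5.5 137.6] yaw 0.02 shift [0.01 0.03 5.16] turn 0.02 t 53.42 w 0.02157918371199444 ft [-0.4 -0.5 -3.5] gf 25.0
```

```bash
python3 -m handwheel '1.5 0 0 2.5 0 0 0;1.5 0 0 1.7 0 0 0;1.5 0 0 0.6 0 0 0;1.5 0 0 0.2 0 0 0;1.5 0 0 0 0 0 0'; python3 -m handwheel '1.5 0 0 0.1 0 0 0;1.5 0 0 0 0 0 0;1.5 0 0 0 0 0 0'
python3 - <<'E'
from h import *
go(513,-6,84.4,0)
E
```

```text
time: 53.83
position: [0.5133, -0.0059, 0.0871]
tool_rot: [[1.0, -0.0, -0.001], [-0.0, -1.0, -0.0], [-0.001, 0.0, -1.0]]
ft_force: [-1.3, -1.4, -2.1]
width: 0.022
grasp_force: 25.0
time: 54.08
position: [0.5134, -0.0056, 0.087]
tool_rot: [[1.0, 0.0, 0.001], [0.0, -1.0, -0.001], [0.001, 0.001, -1.0]]
ft_force: [-0.7, -0.9, -1.8]
width: 0.0221
grasp_force: 25.0
pos [513.4  -5.6  87. ] yaw 0.0 shift [-0.04  0.04  0.26] turn 0.0 t 54.08 w 0.02205090878687315 ft [-0.7 -0.9 -1.8] gf 25.0
```

```bash
python3 -m handwheel '1.5 0 0 0.15 0 0 0;1.5 0 0 0.05 0 0 0;1.5 0 0 0 0 0 0;4 0 0 0 0 0 0;4 0 0 0 0 0 0'; python3 -m handwheel '4 0 0 0 0 0 0;4 0 0 0 0 0 0;4 0 0 0 0 0 0;4 0 0 0 0 0 0;4 0 0 0 0 0 0' >/dev/null; python3 -m handwheel '4 0 0 0 0 0 0;4 0 0 0 0 0 0;4 0 0 0 0 0 0;4 0 0 0 0 0 0;4 0 0 0 0 0 0' >/dev/null;python3 -m handwheel '4 0 0 0 0 0 0;4 0 0 0 0 0 0;4 0 0 0 0 0 0;4 0 0 0 0 0 0;4 0 0 0 0 0 0'; python3 - <<'E'
from h import *
go(513,-6,84,0)
s=pic("scene");p=pic("wrist")
q=proj(s,(.512,-.006,.04)).astype(int);a=s["img"][q[0]-40:q[0]+40,q[1]-40:q[1]+40]
b=p["img"][150:300,180:380]
a=cv2.resize(a,(400,400),interpolation=2);b=cv2.resize(b,(400,300));b=cv2.copyMakeBorder(b,0,100,0,0,0)
cv2.imwrite("pics/c15.png",np.hstack([a,b]))
E
```

```text
time: 54.5
position: [0.5129, -0.0051, 0.0844]
tool_rot: [[1.0, -0.0, 0.001], [-0.0, -1.0, 0.0], [0.001, -0.0, -1.0]]
ft_force: [-0.4, -0.3, 0.3]
width: 0.0308
grasp_force: 0.0
time: 55.75
position: [0.5127, -0.0053, 0.0841]
tool_rot: [[1.0, 0.0, -0.0], [0.0, -1.0, -0.0], [-0.0, 0.0, -1.0]]
ft_force: [-0.2, -0.3, -0.7]
width: 0.04
grasp_force: 0.0
pos [512.7  -5.3  84.1] yaw 0.01 shift [0.03 0.07 0.01] turn 0.01 t 55.75 w 0.03997257817544466 ft [-0.2 -0.3 -0.7] gf 0.0
```

View pics/c15.png

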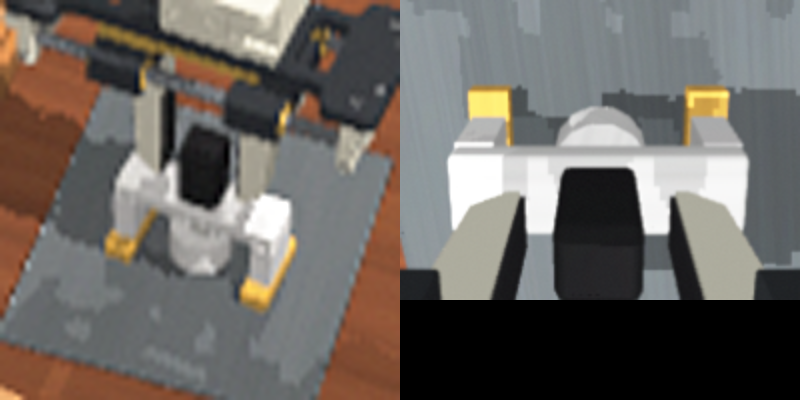

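The gauge stands level astride the slug, with the slug centred beneath it, for over 1 s. I return it to the pad.

```bash
python3 -m handwheel '1.5 0 0 0 0 0 0;1.5 0 0 0 0 0 0;1.5 0 0 0 0 0 0;1.5 0 0 0 0 0 0;1.5 0 0 0 0 0 0' 25; python3 -m handwheel '1.5 0 0 -0.5 0 0 0;1.5 0 0 -2 0 0 0;1.5 0 0 -2.5 0 0 0;1.5 3.18 1.82 0 0 0 0;1.5 3.18 1.82 0 0 0 0'; python3 -m handwheel '1.5 3.18 1.82 0 0 0 0;1.5 3.18 1.82 0 0 0 0;1.5 3.18 1.82 0 0 0 0;1.5 0 0 2.5 0 0 0;1.5 0 0 1 0 0 0' ;python3 -m handwheel '1.5 0 0 0.5 0 0 0;1.5 0 0 0 0 0 0;1.5 0 0 0 0 0 0'; python3 - <<'E'
from h import *
go(673,-96,83.2,0)
E
```

```text
time: 56.27
position: [0.5128, -0.0054, 0.0841]
tool_rot: [[1.0, 0.0, 0.0], [0.0, -1.0, -0.0], [0.0, 0.0, -1.0]]
ft_force: [0.1, -1.3, -0.0]
width: 0.0214
grasp_force: 25.0
time: 56.68
position: [0.5765, -0.041, 0.1361]
tool_rot: [[1.0, 0.002, 0.002], [0.002, -1.0, -0.0], [0.002, 0.0, -1.0]]
ft_force: [0.8, 0.5, -4.6]
width: 0.0218
grasp_force: 25.0
time: 57.1
position: [0.6722, -0.0975, 0.0963]
tool_rot: [[1.0, -0.001, -0.002], [-0.001, -1.0, 0.001], [-0.002, -0.001, -1.0]]
ft_force: [-1.6, 1.5, -6.4]
width: 0.022
grasp_force: 25.0
time: 57.35
position: [0.6708, -0.0955, 0.094]
tool_rot: [[1.0, 0.001, -0.002], [0.001, -1.0, 0.001], [-0.002, -0.001, -1.0]]
ft_force: [-0.2, -0.1, -3.2]
width: 0.0218
grasp_force: 25.0
pos [670.8 -95.5  94. ] yaw 0.03 shift [0.22 0.05 1.08] turn 0.03 t 57.35 w 0.021848867521953162 ft [-0.2 -0.1 -3.2] gf 25.0
```

```bash
python3 -m handwheel '1.5 0 0 0.8 0 0 0;1.5 0 0 0.25 0 0 0;1.5 0 0 0 0 0 0;1.5 0 0 0 0 0 0'; python3 -m handwheel '1.5 0 0 0.1 0 0 0;4.5 0 0 0 0 0 0;4.5 0 0 0 0 0 0;4.5 0 0 0 0 0 0;4.5 0 0 0 0 0 0';python3 -m handwheel '4.5 0 0 -2 0 0 0;4.5 0 0 -3 0 0 0;4.5 0 0 -4 0 0 0;4.5 0 0 -3 0 0 0;6 -3.2 -1.8 0 0 0 0'; python3 -m handwheel '6 -3.2 -1.8 0 0 0 0; 6 -3.2 -1.8 0 0 0 0; 6 0 0 0 0 0 0;6 0 0 0 0 0 0' ;python3 - <<'E'
from h import *
p=pic("wrist");cv2.imwrite("pics/w16.png",p["img"])
print([(round(r["score"],2),(onz(p,r["at"],.027)*1000).round(1)) for r in env.cut_out("slug",p)[:2]],outline(p,"gauge",.05),outline(p,"pad",.003))
go(512.5,-5.8,24,0)
E
```

```text
time: 57.68
position: [0.6716, -0.0961, 0.084]
tool_rot: [[1.0, 0.0, 0.0], [0.0, -1.0, -0.0], [0.0, 0.0, -1.0]]
ft_force: [-0.7, -1.0, -4.4]
width: 0.0222
grasp_force: 25.0
time: 58.1
position: [0.6723, -0.0965, 0.0835]
tool_rot: [[1.0, 0.0, 0.002], [0.0, -1.0, -0.0], [0.002, 0.0, -1.0]]
ft_force: [-1.2, -0.1, 0.0]
width: 0.0429
grasp_force: 0.0
time: 58.52
position: [0.6485, -0.0829, 0.2117]
tool_rot: [[1.0, -0.002, 0.02], [-0.002, -1.0, -0.007], [0.02, 0.007, -1.0]]
ft_force: [0.2, -0.7, 1.7]
width: 0.0484
grasp_force: 0.0
time: 58.85
position: [0.5742, -0.0412, 0.2034]
tool_rot: [[1.0, 0.001, 0.0], [0.001, -1.0, -0.0], [0.0, 0.0, -1.0]]
ft_force: [0.8, 0.1, -0.0]
width: 0.0596
grasp_force: 0.0
[(0.78, array([515.8,  -8.9,  27. ]))] (0.91, (671.7, -96.4), (93.4, 38.8), 89.6, 3669) (0.97, (670.7, -99.7), (131.8, 87.2), 79.6, 7011)
pos [577.2 -43.  203.1] yaw -0.02 shift [-6.5  -3.73 17.89] turn -0.02 t 59.05 w 0.05970070846927589 ft [ 0.7 -0.8  0.4] gf 0.0
```

```bash
python3 -m handwheel '6 -3.25 -1.85 0 0 0 0; 6 -3.25 -1.85 0 0 0 0; 6 0 0 4 0 0 0; 6 0 0 4 0 0 0;6 0 0 4 0 0 0'; python3 -m handwheel '6 0 0 3 0 0 0; 6 0 0 1.5 0 0 0; 6 0 0 0 0 0 0;6 0 0 0 0 0 0';python3 - <<'E'
from h import *
go(512.3,-5.8,22.5,0)
E
```

```text
time: 59.47
position: [0.5126, -0.0058, 0.0827]
tool_rot: [[1.0, 0.0, 0.005], [0.0, -1.0, -0.001], [0.005, 0.001, -1.0]]
ft_force: [0.9, 0.6, -0.2]
width: 0.0602
grasp_force: 0.0
time: 59.8
position: [0.5112, -0.0057, 0.0369]
tool_rot: [[1.0, -0.0, -0.002], [-0.0, -1.0, 0.0], [-0.002, -0.0, -1.0]]
ft_force: [-0.3, 0.1, 0.5]
width: 0.06
grasp_force: 0.0
pos [511.2  -5.7  36.9] yaw -0.03 shift [0.11 0.01 1.44] turn -0.03 t 59.8 w 0.060043070258570676 ft [-0.3  0.1  0.5] gf 0.0
```

```bash
python3 -m handwheel '6 0.1 0 1 0 0 0; 6 0 0 0.4 0 0 0; 6 0 0 0 0 0 0;2 0 0 0 0 0 0;2 0 0 0 0 0 0' 25;python3 -m handwheel '2 0 0 0 0 0 0;2 0 0 0 0 0 0;2 0 0 0 0 0 0;2 0 0 0 0 0 0' ;python3 -m handwheel '2 0 0 -3 0 0 0; 2 0 0 -4 0 0 0; 2 1 3.69 0 0 0 0; 2 1 3.69 0 0 0 0;2 1 3.69 0 0 0 0' ;python3 -m handwheel '2 1 3.69 0 0 0 0;2 1 3.69 0 0 0 0;2 1 3.69 0 0 0 0;2 1 3.69 0 0 0 0;2 1 3.69 0 0 0 0' ;python3 -m handwheel '2 1 3.69 0 0 0 0;2 0 0 0 0 0 0;2 0 0 0 0 0 0;2 0 0 0 0 0 0' ;python3 - <<'E'
from h import *
go(603,-338,24,0)
E
```

```text
time: 60.22
position: [0.5122, -0.0054, 0.0243]
tool_rot: [[1.0, 0.0, 0.001], [0.0, -1.0, -0.0], [0.001, 0.0, -1.0]]
ft_force: [0.7, -0.8, 0.6]
width: 0.0511
grasp_force: 0.0
time: 60.55
position: [0.512, -0.0054, 0.0241]
tool_rot: [[1.0, 0.0, 0.001], [0.0, -1.0, -0.0], [0.001, 0.0, -1.0]]
ft_force: [-0.2, -0.1, 2.9]
width: 0.0336
grasp_force: 25.0
time: 60.97
position: [0.5423, -0.1167, 0.0947]
tool_rot: [[1.0, 0.002, 0.002], [0.002, -1.0, -0.001], [0.002, 0.001, -1.0]]
ft_force: [1.1, -0.4, -1.7]
width: 0.0332
grasp_force: 25.0
time: 61.38
position: [0.5915, -0.3021, 0.0931]
tool_rot: [[1.0, -0.0, -0.001], [-0.0, -1.0, 0.001], [-0.001, -0.001, -1.0]]
ft_force: [0.9, -0.0, -1.5]
width: 0.0329
grasp_force: 25.0
time: 61.72
position: [0.6009, -0.3367, 0.0926]
tool_rot: [[1.0, -0.001, -0.002], [-0.001, -1.0, 0.002], [-0.002, -0.002, -1.0]]
ft_force: [-0.8, 0.0, -2.3]
width: 0.0334
grasp_force: 25.0
pos [ 600.9 -336.7   92.6] yaw -0.04 shift [0.22 0.14 6.86] turn -0.04 t 61.72 w 0.03337032815485933 ft [-0.8  0.  -2.3] gf 25.0
```

```bash
python3 -m handwheel '2 0.1 0.1 3 0 0 0; 2 0 0 2.3 0 0 0; 2 0 0 0.9 0 0 0;2 0 0 0.35 0 0 0;2 0 0 0 0 0 0';python3 -m handwheel '2 0 0 0.1 0 0 0;2 0 0 0 0 0 0;4.8 0 0 0 0 0 0;4.8 0 0 0 0 0 0;4.8 0 0 0 0 0 0' ;python3 -m handwheel '4.8 0 0 -2 0 0 0;4.8 0 0 -4 0 0 0;4.8 0 0 -4 0 0 0;4.8 0 0 -4 0 0 0; 4.8 -2 0 -4 0 0 0';python3 -m handwheel '4.8 -4 0 -2 0 0 0;4.8 -4 0 0 0 0 0;4.8 0 0 0 0 0 0;4.8 0 0 0 0 0 0';python3 - <<'E'
from h import *
p=pic("wrist");cv2.imwrite("pics/w17.png",p["img"])
print(outline(p,"block",.023),outline(p,"slug",.028),outline(p,"dish",.018));t=pic("top");print(outline(t,"gauge",.05),outline(t,"strip",.014))
E
```

```text
time: 62.13
position: [0.6024, -0.3368, 0.0276]
tool_rot: [[1.0, 0.001, -0.002], [0.001, -1.0, 0.001], [-0.002, -0.001, -1.0]]
ft_force: [-0.1, 0.8, -1.4]
width: 0.0336
grasp_force: 25.0
time: 62.55
position: [0.6033, -0.3389, 0.0283]
tool_rot: [[1.0, -0.0, 0.002], [-0.0, -1.0, -0.001], [0.002, 0.001, -1.0]]
ft_force: [1.0, 0.2, -0.5]
width: 0.0464
grasp_force: 0.0
time: 62.97
position: [0.5862, -0.3384, 0.2072]
tool_rot: [[1.0, 0.001, 0.003], [0.001, -1.0, -0.001], [0.003, 0.001, -1.0]]
ft_force: [-0.7, -0.7, 1.0]
width: 0.0479
grasp_force: 0.0
time: 63.3
position: [0.5053, -0.3384, 0.2242]
tool_rot: [[1.0, -0.002, 0.001], [-0.002, -1.0, -0.001], [0.001, 0.001, -1.0]]
ft_force: [-0.1, 0.8, -0.7]
width: 0.048
grasp_force: 0.0
(0.83, (547.1, -339.4), (29.0, 28.2), -0.1, 661) (0.95, (604.5, -339.3), (33.3, 31.2), 45.6, 849) (0.65, (576.0, -338.5), (142.7, 141.9), -32.9, 12858)
(0.93, (668.3, -93.9), (89.4, 42.2), 88.8, 451) (0.64, (406.4, -218.3), (53.7, 16.2), -1.2, 133)
```

View pics/w17.png

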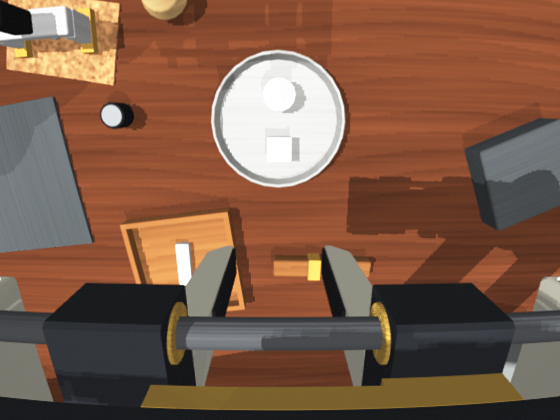

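Slug (95,280) and block (149,279) lie flat in the dish, the strip (265,183) lies in the tray, and the gauge is upright on its pad at (25,50). I hand the job in.

```bash
python3 -c "
from cell import env
print(env.finish_job())"
```

```text
the job is handed in; nothing more can be done
None
```

I gauged the three blanks present (strip, block, then slug; no bar was there) and handed the job in after about 64 s: the strip is in the wooden tray, the block and slug are in the steel dish, and the gauge stands on its cork pad. The numeric gauge readings and the verdict were not shown to me.

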